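# Fetch the sight prism from behind the instruments

### The job

The glass prism at the back of the teak shelf is wanted in the repair tray, but the brass lamp, the barometer and the dividers in their stand are in front of it. Stand all three upright on the blue felt mat first, then lay the prism on one of its long faces in the empty recess of the tray, and once it is there stand each of the three back on the shelf where you found it. Do not topple any of them, and leave the compass dial in the tray, the loupe and the brass weight where they are.

Things in the scene. Friction and masses are not known exactly. Their poses are not given: they have to be found in the camera images.
- lamp_center (a point): Brass binnacle lamp, loose, about 0.4 kg, 150 mm high, round: base 68 mm across, tank 62, glass 48 mm across from 40 to 86 mm above the foot, roof 66 mm across at 86 to 91 mm, tapering to the plain upright chimney, 36 mm across, from 110 to 146 mm above the foot: lift it by the chimney. This point lies on its axis, half-way up (75 mm above the foot); z up.
- barometer_center (a point): Desk barometer in a round walnut case, loose, about 0.35 kg: a drum 92 mm across and 50 mm thick that stands on edge on a walnut foot 58 by 76 by 14 mm; white dial with brass bezel (86 mm across) on its front. 102 mm high in all. Take it across the flat front and back near the top of the drum. This point lies in the middle, 51 mm above the foot's underside; x runs through the thickness, from dial to back (the dial faces -x), y to the side, z up.
- dividers_center (a point): Steel dividers held points-down in a round dark walnut stand, all one loose piece, about 0.28 kg, 156 mm high: stand 66 mm across at the foot, 60 above, 96 mm high; above it the hinge disc (22 mm across, 12 thick, centred 121 mm above the foot) and the round steel handle, 16 mm across, from 128 to 156 mm above the foot: lift it by the handle. This point lies on its axis, half-way up (78 mm above the foot); z up.
- prism_center (a point): Clear pale-blue triangular glass prism with white frosted ends, loose, 70 g: three equal long faces 36 mm by 48 mm, lying on one of them, so 31 mm high. It is taken across its two upright end faces, 48 mm apart. It lies on the shelf behind the three instruments. This point lies in the middle, 15.6 mm above the face it starts on; y runs along its length, x across, z up.
- shelf: Teak bench shelf, fixed: top board 170 mm (x) by 440 mm (y), its upper surface 115 mm above the bench; a 14 mm high rail along the back edge; green tin tilting bin under it, whose lip may swing out up to 50 mm beyond the front edge below the board. Origin under its centre, on the bench; x points to its back, y along it, z up. The instruments stand in a row about 28 mm in front of the middle line, some 95 mm apart.
- mat: Blue felt mat on the bench, fixed, 130 mm (x) by 300 mm (y), 4 mm thick, free at the start: the side area. It has room for the three instruments in a row along y. Origin under its centre; z up.
- tray_recess (a point): Empty rectangular recess for the prism in the cream lining of the repair tray, fixed: 53 mm (x) by 65 mm (y), 7 mm deep; the lining's top is 14 mm above the bench, the tray's walnut rim 16 mm. The prism's length goes along y. This point is the middle of the recess floor; z up. The tray measures 132 by 232 mm; its round recess, 107 mm from this point along -y, holds the compass dial.
- dial: Chipped white porcelain compass-rose dial, 84 mm across and 8 mm thick, lying loose in the round recess of the tray; to be left alone. Origin under its centre.
- loupe: Black eyeglass loupe, loose, 36 mm across and 36 mm high, at one end of the shelf; to be left alone. Origin under its centre.
- weight: Small brass weight with a knob, loose, 32 mm across and 36 mm high, at the other end of the shelf; to be left alone. Origin under its centre.
Mind the look-alikes: they are no part of the job. Leave any green or purple look-alike of the part that bears dividers_center alone.

How it is judged (in metres and radians):
On the way, in this order (a step that is already met when the one before it is completed fails the run):
1. lamp, barometer and dividers all stand released on the felt mat while the prism still lies where it was (x of lamp_center in the frame of mat between -0.055 and 0.055 m and y of lamp_center in the frame of mat between -0.14 and 0.14 m and z of lamp_center in the frame of mat below 0.085 m and angle between each of lamp_center, barometer_center, dividers_center's own z axis and vertical below 0.12 rad and contact force between the fingers and lamp below 0.1 N and x of barometer_center in the frame of mat between -0.055 and 0.055 m and y of barometer_center in the frame of mat between -0.14 and 0.14 m and z of barometer_center in the frame of mat below 0.061 m and contact force between the fingers and barometer below 0.1 N and x of dividers_center in the frame of mat between -0.055 and 0.055 m and y of dividers_center in the frame of mat between -0.14 and 0.14 m and z of dividers_center in the frame of mat below 0.088 m and contact force between the fingers and dividers below 0.1 N and distance of prism_center from where it was at the start of the episode below 0.012 m), for 0.2 s.
2. the prism lies released in the tray's recess while the three still stand on the mat (horizontal distance between prism_center and tray_recess below 0.016 m and z of prism_center in the frame of tray_recess between 0.005 and 0.018 m and angle between prism_center's own y axis and vertical between 1.45 and 1.69 rad and linear speed of prism below 0.02 m/s and contact force between the fingers and prism below 0.1 N and x of lamp_center in the frame of mat between -0.055 and 0.055 m and y of lamp_center in the frame of mat between -0.14 and 0.14 m and z of lamp_center in the frame of mat below 0.085 m and angle between each of lamp_center, barometer_center, dividers_center's own z axis and vertical below 0.12 rad and contact force between the fingers and lamp below 0.1 N and x of barometer_center in the frame of mat between -0.055 and 0.055 m and y of barometer_center in the frame of mat between -0.14 and 0.14 m and z of barometer_center in the frame of mat below 0.061 m and contact force between the fingers and barometer below 0.1 N and x of dividers_center in the frame of mat between -0.055 and 0.055 m and y of dividers_center in the frame of mat between -0.14 and 0.14 m and z of dividers_center in the frame of mat below 0.088 m and contact force between the fingers and dividers below 0.1 N), for 0.2 s.
At the end, for the whole second after the job is handed in: The prism lies on a long face in the tray's rectangular recess (centre within 16 mm of the recess's middle, down on its floor), and the lamp, the barometer and the dividers each stand upright on the shelf within 15 mm of where they started; all released and at rest (horizontal distance between prism_center and tray_recess below 0.016 m and z of prism_center in the frame of tray_recess between 0.005 and 0.018 m and angle between prism_center's own y axis and vertical between 1.45 and 1.69 rad and linear speed of each of prism, lamp, barometer, dividers below 0.02 m/s and contact force between the fingers and prism below 0.1 N and distance of each of lamp_center, barometer_center, dividers_center from where it was at the start of the episode below 0.015 m and angle between each of lamp_center, barometer_center, dividers_center's own z axis and vertical below 0.12 rad and contact force between the fingers and lamp below 0.1 N and contact force between the fingers and barometer below 0.1 N and contact force between the fingers and dividers below 0.1 N); the robot touches nothing.
It fails at once if the lamp, barometer or dividers are toppled (lean more than 0.5 rad) (angle between any of lamp_center, barometer_center, dividers_center's own z axis and vertical above 0.5 rad).
It fails at once if the dial, the loupe or the weight is disturbed (moved by more than 15 mm) (distance of any of dial, loupe, weight from where it was at the start of the episode above 0.015 m).
It also fails if it takes over 141 s, if anything falls off the work surface, if the arm or the gripper's body presses on something with over 40 N, if the wrist force passes 120 N, or if a joint passes its speed limit or range.

### The arm

A 6-joint arm with a two-finger parallel gripper is mounted at the origin on the work surface. World frame = base frame: x ahead of the robot, y to its left, z up, the work surface at z = 0. Lengths are in m, angles in degrees, forces in N, time in s.
With the tool pointing down it reaches from about 0.275 to 0.825 m from the base axis. Payload 4.9 kg.
Tool frame: the origin (TCP) lies between the finger pads; the fingertips stand 17 mm ahead of it and the grasp point (between the pads) lies 2 mm behind it; z points along the fingers, y is the line along which they close (so a half turn about z gives the same grasp; the last joint's range is limited). The gripper opens to 85 mm and grips with 20 to 120 N. Pads are 22 mm wide; open, the fingers measure 114 mm over their backs; the gripper's body (76 mm by 85 mm) begins 54 mm behind the grasp point. The pads swing forward as they close: fully open they stand 13 mm farther back than shut.
Start: joints at [60.55, 18.69, -11.035, 60.275, 0, 82.311], TCP at [0.204, 0.511, 0.248] pointing down, gripper open.
Joint ranges: [-152.03, 152.03], [-55.5, 102.48], [-74.3, 77.21], [-110.64, 120.58], [-84.22, 78.4], [-180, 180]. Speed limits (degrees/s): [147.25, 147.25, 180, 180, 180, 180].

### API

Orientations are given as a 3x3 rotation matrix whose columns are the frame's x, y, z axes.
In Python, from workcell import r, optics, finder gives the robot as it stands. The module is installed in compiled form; this text tells all that it offers.
- The arm moves only by the tool send_rows, never from a script. Its argument "targets" is a list of rows, each an object of numbers: "dx", "dy", "dz": the shift along the tool's x, y, z in mm; "rx", "ry", "rz": the turn, a rotation vector about the tool's x, y, z in degrees; "claw": the opening, from 0 (shut) to 1 (fully open). In form: [{"dx": .., "dy": .., "dz": .., "rx": .., "ry": .., "rz": .., "claw": ..}, ...]. A call has exactly 10 rows; each row is the pose to reach, as a shift and turn from the pose commanded when the call began, along the tool's axes at that moment; what a row does not reach only later rows make up. A row lasts 1/12 s, in which the tool goes at most 41.7 mm and 7.16 degrees, less where a joint would pass 70% of its speed; a pose out of reach is approached as far as the arm can. A call with a gripper value outside its range is refused whole. The fingers move at their own pace and stop on an object; "newtons" is the grip in N (left out, the last holds). Time passes only in rows, so rows that repeat a pose let the fingers close, or fill a call up. It gives the time, the measured TCP pose, the force, the opening and the grip force at its end, in the units of the state.
- r.get_obs(): the state, without advancing time (a new reading comes with each control period).
- optics.camera(name): name is "scene" or "top" or "wrist"; returns the picture (480x640x3 uint8, blue, green, red); there is no depth.
- optics.get_calibration(name): a dict with "mtx" (3x3 intrinsics, pixels), "view" (4x4, takes a point from world to camera coordinates). Camera axes: x right, y down, z forward; pixel columns grow to the right and rows downward; lengths in m; the calibration is good to about 2 mm. A picture is of the moment at which its call begins: read the wrist's pose just before it. get_calibration takes no time and is no camera call; for the wrist camera it gives the pose at the moment of the call.
- r.close_job(): hands the job in; it is judged then, once.
Trained networks look in the newest picture that a camera, given by its name, has taken for a name from the list of things; names that differ only in an ending like _2 or _b are one class to them, and where a whole thing is asked for, a point or a joint stands for the part that bears it (a point fixed in the world has none). Each returns a list of dicts, best first, with "score" (0 to 1); they miss things now and then, are a little off and sometimes report something else, mostly with a low value. They report only what shows in the picture. A call takes as long as a camera call. They do not tell look-alikes from the thing itself.
- finder.recognise(camera, label): "bbox" ([centre column, centre row, width, height] in pixels, round what is visible of it).
- finder.silhouettes(camera, label): "region" (480x640 bool, what is visible of it) and "bbox" ([centre column, centre row, width, height] in pixels, round what is visible of it).
The state is a dict: "clock": time; "qpos": joint angles; "qvel": joint speeds; "effort": joint torques, N m; "ee_pos": TCP position; "tool_rot": TCP orientation; "force": force on the tool from outside, world axes, zero at the start; "moment": the same for the moment, N m; "gripper_width": finger opening in m; "grasp_force": force on a finger pad.
Only numpy, scipy, OpenCV 4.12 (cv2) and the standard library are available. Lean on these libraries where they do the work, as an engineer would, in place of code of your own. Each camera call takes 0.05 s, during which the arm holds its last target. There are 200 camera calls.

## Working session

There is one attempt and no reset: what is moved stays moved. The work goes in short steps, Python scripts to look and compute and a tool call to move; the robot and the scene stay as the last step left them, time stands still between calls to the robot, and variables do not carry over. Pictures are saved under pics/ and viewed, at most 16 in all, crops included, and the job is handed in when it is done.

Besides the shell and the picture viewer there is one more tool, called after "Request:" by a JSON object that holds its "method" and its "body", one argument or row to a line. send_rows: Moves the arm, as the interface text tells. Its arguments: {"type":"object","properties":{"targets":{"type":"array"},"newtons":{"type":"number"}},"required":["targets"]}

```bash
mkdir -p pics; python3 - <<'E'
from workcell import r, optics, finder
import cv2,numpy as np
o=r.get_obs(); print(o)
for n in ("scene","top"):
    im=optics.camera(n); cv2.imwrite(f"pics/{n}0.png",im)
    c=optics.get_calibration(n); print(n,c["mtx"].round(1).tolist(),c["view"].round(4).tolist())
    for l in ["lamp_center","barometer_center","dividers_center","prism_center","shelf","mat","tray_recess","dial","loupe","weight"]:
        print(n,l,[(round(d["score"],2),np.round(d["bbox"]).tolist()) for d in finder.recognise(n,l)[:4]])
E
```

```text
{'clock': 0.0, 'qpos': array([ 6.05507973e+01,  1.87312344e+01, -1.10924440e+01,  6.02754020e+01,
        2.00568325e-03,  8.23109672e+01]), 'qvel': array([-0.09328467,  0.04257571,  0.06328613,  0.03353   ,  0.14274625,
       -0.04853334]), 'effort': array([ 2.46622614e-03, -4.43397510e+01,  2.62444907e+01,  1.55597721e-02,
        1.36990079e-04,  3.10373636e-06]), 'ee_pos': array([0.20359883, 0.51032516, 0.24750789]), 'tool_rot': array([[-9.28743637e-01,  3.70721569e-01, -8.80685312e-04],
       [ 3.70722520e-01,  9.28742482e-01, -1.48863076e-03],
       [ 2.66062330e-04, -1.70904623e-03, -9.99998504e-01]]), 'force': array([-0.64601139, -0.01300393,  0.59178415]), 'moment': array([ 0.02384613, -0.02363914, -0.04325946]), 'grasp_force': 0.0, 'gripper_width': 0.08529920638113965}
scene [[500.4, 0.0, 331.7], [0.0, 500.4, 238.5], [0.0, 0.0, 1.0]] [[0.2691, 0.963, 0.0129, -0.1766], [0.6233, -0.1639, -0.7646, -0.2798], [-0.7342, 0.2138, -0.6444, 1.5067], [0.0, 0.0, 0.0, 1.0]]
scene lamp_center [(0.62, [314.0, 219.0, 34.0, 79.0])]
scene barometer_center [(0.55, [364.0, 225.0, 49.0, 61.0
[... 713 characters left out ...]
.0097, -0.0941, 0.6249], [0.0937, -0.0323, -0.9951, 1.0942], [0.0, 0.0, 0.0, 1.0]]
top lamp_center [(0.58, [337.0, 241.0, 36.0, 41.0])]
top barometer_center [(0.82, [286.0, 240.0, 47.0, 37.0])]
top dividers_center [(0.79, [467.0, 257.0, 38.0, 28.0]), (0.69, [336.0, 151.0, 26.0, 42.0])]
top prism_center [(0.81, [337.0, 210.0, 21.0, 15.0])]
top shelf [(0.68, [337.0, 233.0, 210.0, 99.0]), (0.36, [443.0, 327.0, 40.0, 41.0])]
top mat [(0.9, [200.0, 337.0, 133.0, 61.0])]
top tray_recess [(0.71, [421.0, 330.0, 111.0, 76.0])]
top dial [(0.64, [445.0, 326.0, 39.0, 39.0])]
top loupe [(0.67, [425.0, 227.0, 24.0, 21.0]), (0.23, [337.0, 240.0, 35.0, 39.0])]
top weight [(0.62, [245.0, 220.0, 16.0, 18.0])]
```

View pics/scene0.png

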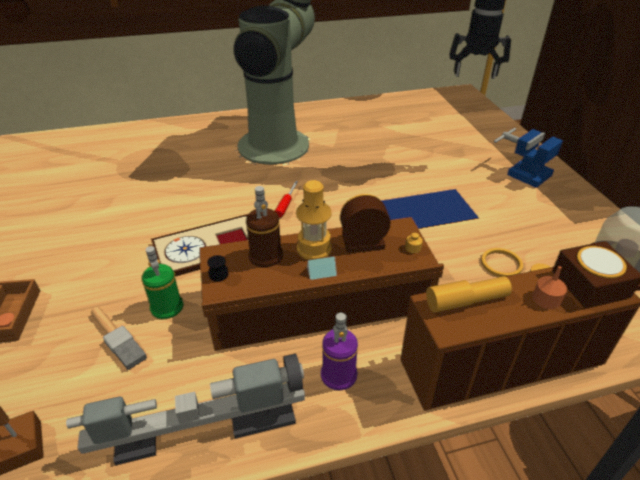

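View pics/top0.png

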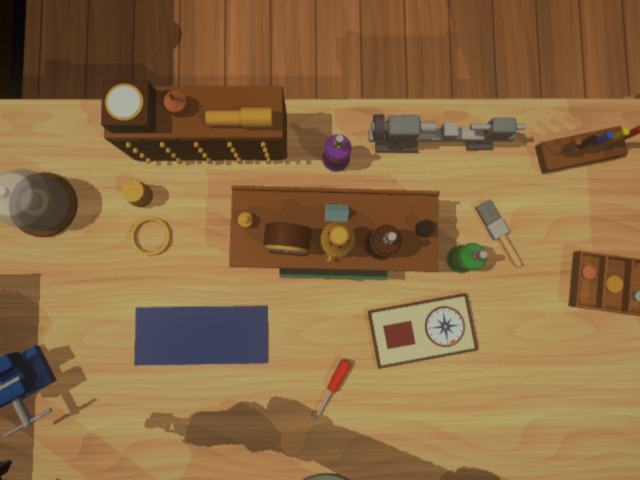

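The dividers have three candidates: green at scene (163,285) / top (467,257), purple at scene (340,353) / top (336,151), and dark walnut on the shelf at scene (263,228) / top (386,240). The walnut one is the right one. The lamp is at top (337,241), the barometer at (286,240), the prism at (337,212), the mat at (201,335) and the recess at (399,335).

```bash
cat > h.py <<'E'
from workcell import r, optics, finder
import cv2,numpy as np
def plane(c,uv,z):
    K,V=c["mtx"],c["view"]; R,t=V[:3,:3],V[:3,3]
    o=-R.T@t; d=R.T@np.linalg.inv(K)@np.array([*uv,1.]); return (o+d*(z-o[2])/d[2])
def proj(c,p):
    q=c["mtx"]@(c["view"]@np.append(p,1))[:3]; return q[:2]/q[2]
def tri(obs):
    A=[]
    for c,uv in obs:
        P=c["mtx"]@c["view"][:3]; A+= [uv[0]*P[2]-P[0],uv[1]*P[2]-P[1]]
    v=np.linalg.svd(np.array([a/np.linalg.norm(a) for a in A]))[2][-1]; return v[:3]/v[3]
E
python3 - <<'E'
from h import *
t=optics.get_calibration("top"); s=optics.get_calibration("scene")
for n,uv,z in [("lampTop",(340,235),.265),("divTop",(391,237),.271),("baro top",(287,230),.2),("prism",(337,212),.14),("mat",(201.5,335),.004),("matTL",(135,308),.004),("matTR",(268,306),.004),("matBR",(269,362),.004),("recess",(399,335),.007),("dial",(445,326),.014),
 ("shTL",(232,190),.115),("shBL",(230,268),.115),("shBR",(438,271),.115),("shTR",(438,195),.115)]:
    print(n,plane(t,uv,z).round(3))
print("tri lamp chimney top",tri([(t,(340,235)),(s,(314,184))]).round(3))
print("div",tri([(t,(391,237)),(s,(260,189))]).round(3))
print("mat",tri([(t,(200,337)),(s,(431,209))]).round(3),"dial",tri([(t,(445,326)),(s,(184,249))]).round(3))
w=optics.get_calibration("wrist");o=r.get_obs();V=np.linalg.inv(w["view"])
print(w["mtx"].round(1).tolist(),(o["tool_rot"].T@(V[:3,3]-o["ee_pos"])).round(4),(o["tool_rot"].T@V[:3,:3]).round(3).tolist())
E
```

```text
lampTop [ 0.615 -0.029  0.265]
divTop [ 0.61  -0.12   0.271]
baro top [0.633 0.07  0.2  ]
prism [ 0.676 -0.031  0.14 ]
mat [0.417 0.275 0.004]
matTL [0.48  0.426 0.004]
matTR [0.481 0.124 0.004]
matBR [0.354 0.122 0.004]
recess [ 0.411 -0.176  0.007]
dial [ 0.43  -0.281  0.014]
shTL [0.729 0.19  0.115]
shBL [0.564 0.193 0.115]
shBR [ 0.553 -0.244  0.115]
shTR [ 0.715 -0.249  0.115]
tri lamp chimney top [ 0.616 -0.027  0.267]
div [ 0.61  -0.12   0.269]
mat [0.423 0.297 0.011] dial [ 0.43  -0.281  0.014]
[[360.0, 0.0, 325.8], [0.0, 360.0, 240.9], [0.0, 0.0, 1.0]] [ 0.0754  0.0003 -0.1262] [[0.0, -0.955, -0.296], [1.0, 0.0, 0.0], [0.0, -0.296, 0.955]]
```

Request:
{"method": "send_rows", "body": {
  "targets": [
    {"dx": -40, "dy": -24, "dz": -40, "rz": 5, "claw": 1},
    {"dx": -80, "dy": -48, "dz": -80, "rz": 10, "claw": 1},
    {"dx": -120, "dy": -70, "dz": -120, "rz": 16, "claw": 1},
    {"dx": -150, "dy": -90, "dz": -150, "rz": 22, "claw": 1},
    {"dx": -180, "dy": -108, "dz": -172, "rz": 28, "claw": 1},
    {"dx": -214, "dy": -128, "dz": -172, "rz": 34, "claw": 1},
    {"dx": -248, "dy": -148, "dz": -172, "rz": 40, "claw": 1},
    {"dx": -282, "dy": -168, "dz": -172, "rz": 46, "claw": 1},
    {"dx": -316, "dy": -189, "dz": -172, "rz": 52, "claw": 1},
    {"dx": -350, "dy": -209, "dz": -172, "rz": 58, "claw": 1}
  ]
}}

```text
invalid input
```

```bash
cat >> h.py <<'E'
def go(*wps):
    "wps: (x,y,z,phi) -> tool-frame numbers from the present pose (mm, deg)"
    from scipy.spatial.transform import Rotation as Ro
    o=r.get_obs(); R=o["tool_rot"]; print("at",o["ee_pos"].round(4),"phi",np.degrees(np.arctan2(R[1,0],R[0,0])).round(2),"t",round(o["clock"],2),"w",round(o["gripper_width"],4),"gf",round(o["grasp_force"],1),"q",o["qpos"].round(0))
    for x,y,z,p in wps:
        c,s=np.cos(np.radians(p)),np.sin(np.radians(p))
        T=np.array([[c,s,0],[s,-c,0],[0,0,-1.]])
        print((R.T@(np.array([x,y,z])-o["ee_pos"])*1000).round(1),Ro.from_matrix(R.T@T).as_rotvec(degrees=True).round(2))
E
python3 -c "
from h import *
go((.615,-.028,.42,88.6))"
```

```text
at [0.2039 0.5108 0.2483] phi 158.24 t 1.1 w 0.0853 gf 0.0 q [ 61.  19. -11.  60.  -0.  82.]
[-581.6 -348.  -171.7] [ 0.    0.   69.64]
```

Request:
{"method": "send_rows", "body": {
  "targets": [
    {"dx": -40, "dy": -24, "dz": -40, "rx": 0, "ry": 0, "rz": 5, "claw": 1},
    {"dx": -80, "dy": -48, "dz": -80, "rx": 0, "ry": 0, "rz": 10, "claw": 1},
    {"dx": -120, "dy": -70, "dz": -120, "rx": 0, "ry": 0, "rz": 16, "claw": 1},
    {"dx": -150, "dy": -90, "dz": -150, "rx": 0, "ry": 0, "rz": 22, "claw": 1},
    {"dx": -180, "dy": -108, "dz": -172, "rx": 0, "ry": 0, "rz": 28, "claw": 1},
    {"dx": -214, "dy": -128, "dz": -172, "rx": 0, "ry": 0, "rz": 34, "claw": 1},
    {"dx": -248, "dy": -148, "dz": -172, "rx": 0, "ry": 0, "rz": 40, "claw": 1},
    {"dx": -282, "dy": -168, "dz": -172, "rx": 0, "ry": 0, "rz": 46, "claw": 1},
    {"dx": -316, "dy": -189, "dz": -172, "rx": 0, "ry": 0, "rz": 52, "claw": 1},
    {"dx": -350, "dy": -209, "dz": -172, "rx": 0, "ry": 0, "rz": 58, "claw": 1}
  ]
}}

```text
clock: 1.93
ee_pos: [0.4253, 0.2208, 0.4195]
tool_rot: [[-0.173, 0.985, 0.002], [0.985, 0.173, 0.001], [0.0, 0.002, -1.0]]
force: [1.4, -0.3, -0.3]
gripper_width: 0.0853
grasp_force: 0.0
```

```bash
python3 -c "
from h import *
go((.615,-.028,.42,88.6))"
```

```text
at [0.4253 0.2208 0.4195] phi 99.96 t 1.93 w 0.0853 gf 0.0 q [19.  8. -1. 82.  0. 99.]
[-277.9  143.9   -0.3] [ 0.1  -0.03 11.36]
```

Request:
{"method": "send_rows", "body": {
  "targets": [
    {"dx": -30, "dy": 20, "dz": 0, "rx": 0, "ry": 0, "rz": 2, "claw": 1},
    {"dx": -60, "dy": 40, "dz": 0, "rx": 0, "ry": 0, "rz": 4, "claw": 1},
    {"dx": -90, "dy": 60, "dz": 0, "rx": 0, "ry": 0, "rz": 6, "claw": 1},
    {"dx": -120, "dy": 80, "dz": 0, "rx": 0, "ry": 0, "rz": 8, "claw": 1},
    {"dx": -150, "dy": 100, "dz": 0, "rx": 0, "ry": 0, "rz": 10, "claw": 1},
    {"dx": -180, "dy": 120, "dz": 0, "rx": 0, "ry": 0, "rz": 11.4, "claw": 1},
    {"dx": -210, "dy": 140, "dz": 0, "rx": 0, "ry": 0, "rz": 11.4, "claw": 1},
    {"dx": -225, "dy": 150, "dz": 0, "rx": 0, "ry": 0, "rz": 11.4, "claw": 1},
    {"dx": -230, "dy": 152, "dz": 0, "rx": 0, "ry": 0, "rz": 11.4, "claw": 1},
    {"dx": -230, "dy": 152, "dz": 0, "rx": 0, "ry": 0, "rz": 11.4, "claw": 1}
  ]
}}

```text
clock: 2.77
ee_pos: [0.6153, 0.0219, 0.4175]
tool_rot: [[0.022, 1.0, -0.001], [1.0, -0.022, 0.0], [0.0, -0.001, -1.0]]
force: [0.1, -0.5, -0.5]
gripper_width: 0.0855
grasp_force: 0.0
```

```bash
cat >> h.py <<'E'
def snap(tag):
    import pickle
    c=optics.get_calibration("wrist"); im=optics.camera("wrist"); cv2.imwrite(f"pics/{tag}.png",im); pickle.dump(c,open(f"{tag}.pkl","wb")); return c,im
def load(tag):
    import pickle; return pickle.load(open(f"{tag}.pkl","rb"))
E
python3 -c "
from h import *
snap('w1')
for l in ['lamp_center','barometer_center','dividers_center','prism_center']:
  print(l,[(round(d['score'],2),np.round(d['bbox']).tolist()) for d in finder.recognise('wrist',l)[:3]])
go((.61,-.10,.42,88.6))"
```

```text
lamp_center [(0.86, [326.0, 255.0, 67.0, 90.0])]
barometer_center [(0.59, [329.0, 156.0, 57.0, 100.0])]
dividers_center [(0.86, [326.0, 339.0, 51.0, 101.0]), (0.82, [482.0, 225.0, 81.0, 54.0]), (0.75, [312.0, 400.0, 40.0, 42.0])]
prism_center [(0.6, [380.0, 241.0, 28.0, 42.0])]
at [0.614  0.0244 0.4192] phi 88.93 t 3.02 w 0.0856 gf 0.0 q [-5. 24. 21. 87.  0. 86.]
[-124.5   -1.7   -0.9] [ 0.03 -0.01  0.33]
```

View pics/w1.png

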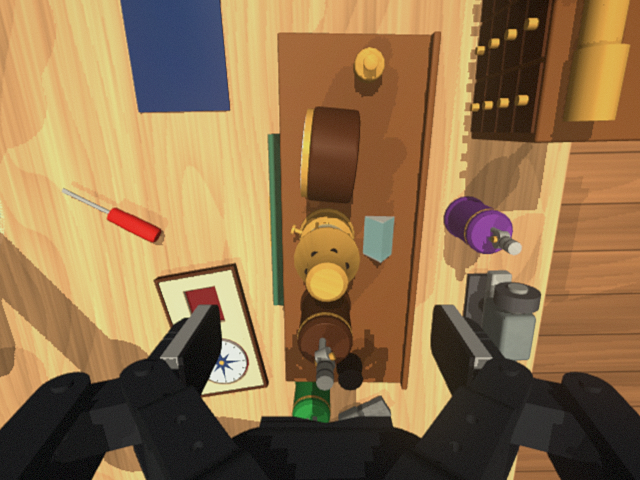

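The wrist picture shows the lamp chimney top at (327,283), the walnut dividers' handle at (325,382), the barometer drum at (332,155) and the prism at (379,238). The purple look-alike at (484,228) and the green one at (312,400) are both off the shelf. I'll take a second view from farther along −y.

Request:
{"method": "send_rows", "body": {
  "targets": [
    {"dx": -25, "dy": 0, "dz": 0, "rx": 0, "ry": 0, "rz": 0, "claw": 1},
    {"dx": -50, "dy": 0, "dz": 0, "rx": 0, "ry": 0, "rz": 0, "claw": 1},
    {"dx": -75, "dy": 0, "dz": 0, "rx": 0, "ry": 0, "rz": 0, "claw": 1},
    {"dx": -100, "dy": 0, "dz": 0, "rx": 0, "ry": 0, "rz": 0, "claw": 1},
    {"dx": -120, "dy": 0, "dz": 0, "rx": 0, "ry": 0, "rz": 0, "claw": 1},
    {"dx": -125, "dy": 0, "dz": 0, "rx": 0, "ry": 0, "rz": 0, "claw": 1},
    {"dx": -125, "dy": 0, "dz": 0, "rx": 0, "ry": 0, "rz": 0, "claw": 1},
    {"dx": -125, "dy": 0, "dz": 0, "rx": 0, "ry": 0, "rz": 0, "claw": 1},
    {"dx": -125, "dy": 0, "dz": 0, "rx": 0, "ry": 0, "rz": 0, "claw": 1},
    {"dx": -125, "dy": 0, "dz": 0, "rx": 0, "ry": 0, "rz": 0, "claw": 1}
  ]
}}

```text
clock: 3.85
ee_pos: [0.6122, -0.1004, 0.4188]
tool_rot: [[0.018, 1.0, 0.0], [1.0, -0.018, 0.0], [0.0, 0.0, -1.0]]
force: [0.1, 0.3, 0.1]
gripper_width: 0.0856
grasp_force: 0.0
```

```bash
python3 -c "
from h import *
c,im=snap('w2')
for l in ['lamp_center','barometer_center','dividers_center','prism_center']:
  print(l,[(round(d['score'],2),np.round(d['bbox']).tolist()) for d in finder.recognise('wrist',l)[:3]])
go()"
```

```text
lamp_center [(0.74, [328.0, 130.0, 75.0, 76.0])]
barometer_center [(0.58, [328.0, 39.0, 66.0, 77.0])]
dividers_center [(0.88, [308.0, 340.0, 44.0, 80.0]), (0.81, [325.0, 224.0, 55.0, 79.0])]
prism_center [(0.8, [385.0, 133.0, 31.0, 49.0])]
at [ 0.6123 -0.1013  0.4185] phi 88.88 t 4.1 w 0.0853 gf 0.0 q [-16.  25.  22.  88.   0.  75.]
```

View pics/w2.png

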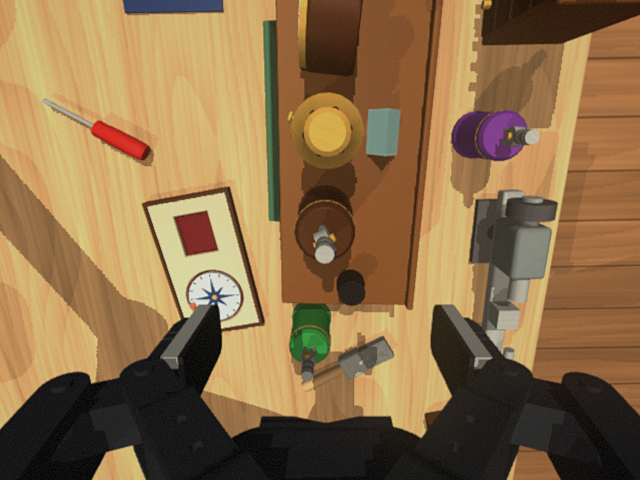

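In this view the chimney top is at (327,131), the dividers' handle top at (324,254), the prism at (383,133), the recess at (196,233) and the dial at (214,297).

```bash
python3 - <<'E'
from h import *
a,b=load('w1'),load('w2')
T=lambda u,v:tri([(a,u),(b,v)]).round(4)
print("lamp top",T((327,283),(327,131)),"ring check foot",plane(b,(327,130),.206).round(3))
print("div top",T((325,383),(324,255)))
print("recess", T((204,304),(196,233)), plane(b,(196,233),.007).round(3))
# barometer: back-top / front-top edges
for n,uv in [("w1 ft",(310,108)),("w1 bt",(360,110)),("w1 bb",(356,202)),("w1 fb",(305,202))]:
    print(n,plane(a,uv,.171).round(3))
print("baro far pts", T((356,202),(354,75)),T((305,200),(300,66)))
print("prism near-right/left base corners w2",plane(b,(396,158),.115).round(4),plane(b,(366,156),.115).round(4),plane(b,(400,110),.115).round(4),plane(b,(369,109),.115).round(4))
for u in [(127,13),(222,12)]: print("mat front corners", plane(b,u,.004).round(3))
for u in [(174,217),(208,212),(218,250),(185,256)]: print("recess c",plane(b,u,.012).round(4))
im=cv2.imread("pics/w2.png"); im1=cv2.imread("pics/w1.png")
x=np.hstack([cv2.resize(im[170:270,160:260],(390,390),interpolation=2),cv2.resize(im1[95:235,290:430],(390,390),interpolation=2)]);cv2.imwrite("pics/crop.png",x)
E
```

```text
lamp top [ 0.615  -0.0258  0.2649] ring check foot [ 0.615 -0.025  0.206]
div top [ 0.611  -0.1215  0.2705]
recess [ 0.407  -0.1764  0.0006] [ 0.41  -0.175  0.007]
w1 ft [0.602 0.118 0.171]
w1 bt [0.651 0.115 0.171]
w1 bb [0.647 0.024 0.171]
w1 fb [0.593 0.025 0.171]
baro far pts [0.6442 0.0243 0.1713] [0.593  0.0306 0.1874]
prism near-right/left base corners w2 [ 0.6953 -0.0579  0.115 ] [ 0.6602 -0.055   0.115 ] [ 0.6977 -0.0052  0.115 ] [ 0.6628 -0.0035  0.115 ]
mat front corners [0.355 0.126 0.004]
mat front corners [0.48  0.125 0.004]
recess c [ 0.3812 -0.1474  0.012 ]
recess c [ 0.4337 -0.1406  0.012 ]
recess c [ 0.4423 -0.2014  0.012 ]
recess c [ 0.3895 -0.2103  0.012 ]
```

View pics/crop.png

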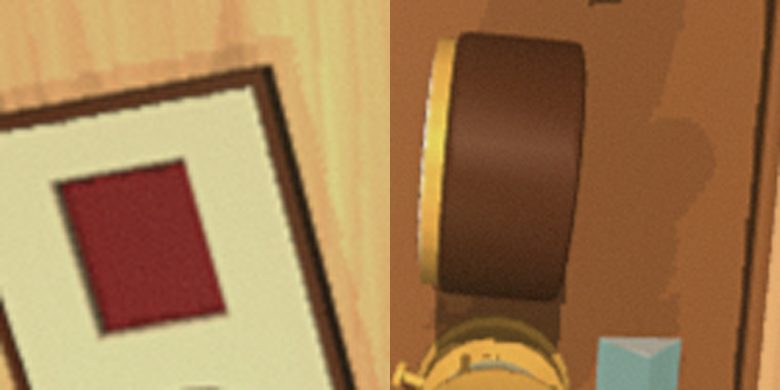

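The lamp axis is at (0.615, −0.0255), the dividers at (0.611, −0.1215), the barometer at about (0.622, 0.071), the prism at (0.679, −0.030) and the recess at (0.4117, −0.175) with an 8° yaw. I'll take the lamp first.

Request:
{"method": "send_rows", "body": {
  "targets": [
    {"dx": 25, "dy": 0, "dz": 10, "rx": 0, "ry": 0, "rz": 0, "claw": 1},
    {"dx": 50, "dy": 0, "dz": 30, "rx": 0, "ry": 0, "rz": 0, "claw": 1},
    {"dx": 70, "dy": 1, "dz": 60, "rx": 0, "ry": 0, "rz": 0, "claw": 1},
    {"dx": 76, "dy": 1, "dz": 90, "rx": 0, "ry": 0, "rz": 0, "claw": 1},
    {"dx": 76, "dy": 1, "dz": 115, "rx": 0, "ry": 0, "rz": 0, "claw": 1},
    {"dx": 76, "dy": 1, "dz": 135, "rx": 0, "ry": 0, "rz": 0, "claw": 1},
    {"dx": 76, "dy": 1, "dz": 150, "rx": 0, "ry": 0, "rz": 0, "claw": 1},
    {"dx": 76, "dy": 1, "dz": 163, "rx": 0, "ry": 0, "rz": 0, "claw": 1},
    {"dx": 76, "dy": 1, "dz": 171, "rx": 0, "ry": 0, "rz": 0, "claw": 1},
    {"dx": 76, "dy": 1, "dz": 171, "rx": 0, "ry": 0, "rz": 0, "claw": 1}
  ]
}}

```text
clock: 4.93
ee_pos: [0.6137, -0.0256, 0.2455]
tool_rot: [[0.02, 1.0, -0.003], [1.0, -0.02, 0.001], [0.001, -0.003, -1.0]]
force: [0.2, -0.3, -0.0]
gripper_width: 0.0855
grasp_force: 0.0
```

Request:
{"method": "send_rows", "body": {
  "targets": [
    {"dx": 0, "dy": 0, "dz": 0, "rx": 0, "ry": 0, "rz": 0, "claw": 0.6},
    {"dx": 0, "dy": 0, "dz": 0, "rx": 0, "ry": 0, "rz": 0, "claw": 0.5},
    {"dx": 0, "dy": 0, "dz": 0, "rx": 0, "ry": 0, "rz": 0, "claw": 0.4},
    {"dx": 0, "dy": 0, "dz": 0, "rx": 0, "ry": 0, "rz": 0, "claw": 0.3},
    {"dx": 0, "dy": 0, "dz": 0, "rx": 0, "ry": 0, "rz": 0, "claw": 0.2},
    {"dx": 0, "dy": 0, "dz": 0, "rx": 0, "ry": 0, "rz": 0, "claw": 0.2},
    {"dx": 0, "dy": 0, "dz": 0, "rx": 0, "ry": 0, "rz": 0, "claw": 0.2},
    {"dx": 0, "dy": 0, "dz": 0, "rx": 0, "ry": 0, "rz": 0, "claw": 0.2},
    {"dx": 0, "dy": 0, "dz": 0, "rx": 0, "ry": 0, "rz": 0, "claw": 0.2},
    {"dx": 0, "dy": 0, "dz": 0, "rx": 0, "ry": 0, "rz": 0, "claw": 0.2}
  ],
  "newtons": 40
}}

```text
clock: 5.77
ee_pos: [0.6151, -0.026, 0.2486]
tool_rot: [[0.02, 1.0, 0.002], [1.0, -0.02, -0.0], [-0.0, 0.002, -1.0]]
force: [-1.1, -0.5, 5.8]
gripper_width: 0.0349
grasp_force: 40.2
```

Request:
{"method": "send_rows", "body": {
  "targets": [
    {"dx": 0, "dy": 0, "dz": -8, "rx": 0, "ry": 0, "rz": 0, "claw": 0.2},
    {"dx": 0, "dy": 0, "dz": -20, "rx": 0, "ry": 0, "rz": 0, "claw": 0.2},
    {"dx": 0, "dy": -8, "dz": -32, "rx": 0, "ry": 0, "rz": 0, "claw": 0.2},
    {"dx": 0, "dy": -25, "dz": -35, "rx": 0, "ry": 0, "rz": 0, "claw": 0.2},
    {"dx": 0, "dy": -45, "dz": -35, "rx": 0, "ry": 0, "rz": 0, "claw": 0.2},
    {"dx": 5, "dy": -70, "dz": -35, "rx": 0, "ry": 0, "rz": 0, "claw": 0.2},
    {"dx": 20, "dy": -95, "dz": -35, "rx": 0, "ry": 0, "rz": 0, "claw": 0.2},
    {"dx": 40, "dy": -120, "dz": -35, "rx": 0, "ry": 0, "rz": 0, "claw": 0.2},
    {"dx": 65, "dy": -140, "dz": -35, "rx": 0, "ry": 0, "rz": 0, "claw": 0.2},
    {"dx": 95, "dy": -155, "dz": -35, "rx": 0, "ry": 0, "rz": 0, "claw": 0.2}
  ]
}}

```text
clock: 6.6
ee_pos: [0.4591, 0.0723, 0.2827]
tool_rot: [[0.023, 1.0, -0.001], [1.0, -0.023, -0.0], [-0.0, -0.001, -1.0]]
force: [-0.5, 0.6, -3.7]
gripper_width: 0.0349
grasp_force: 40.8
```

```bash
python3 -c "
from h import *
go((.4175,.367,.275,88.9),(.4175,.367,.137,88.9))"
```

```text
at [0.4591 0.0723 0.2827] phi 88.71 t 6.6 w 0.0349 gf 40.8 q [ -0.   8. -19.  62.  -0.  91.]
[293.7 -48.2   7.7] [-0.06  0.02 -0.19]
[293.7 -48.  145.7] [-0.06  0.02 -0.19]
```

Request:
{"method": "send_rows", "body": {
  "targets": [
    {"dx": 33, "dy": -8, "dz": 0, "rx": 0, "ry": 0, "rz": 0, "claw": 0.2},
    {"dx": 66, "dy": -15, "dz": 0, "rx": 0, "ry": 0, "rz": 0, "claw": 0.2},
    {"dx": 99, "dy": -22, "dz": 0, "rx": 0, "ry": 0, "rz": 0, "claw": 0.2},
    {"dx": 132, "dy": -30, "dz": 0, "rx": 0, "ry": 0, "rz": 0, "claw": 0.2},
    {"dx": 165, "dy": -37, "dz": 10, "rx": 0, "ry": 0, "rz": 0, "claw": 0.2},
    {"dx": 198, "dy": -42, "dz": 22, "rx": 0, "ry": 0, "rz": 0, "claw": 0.2},
    {"dx": 230, "dy": -46, "dz": 38, "rx": 0, "ry": 0, "rz": 0, "claw": 0.2},
    {"dx": 260, "dy": -48, "dz": 55, "rx": 0, "ry": 0, "rz": 0, "claw": 0.2},
    {"dx": 282, "dy": -48, "dz": 75, "rx": 0, "ry": 0, "rz": 0, "claw": 0.2},
    {"dx": 294, "dy": -48, "dz": 95, "rx": 0, "ry": 0, "rz": 0, "claw": 0.2}
  ]
}}

```text
clock: 7.43
ee_pos: [0.419, 0.3698, 0.1872]
tool_rot: [[0.017, 1.0, 0.001], [1.0, -0.017, 0.002], [0.002, 0.001, -1.0]]
force: [0.4, -0.6, -3.2]
gripper_width: 0.0349
grasp_force: 40.8
```

Request:
{"method": "send_rows", "body": {
  "targets": [
    {"dx": 0, "dy": 0, "dz": 16, "rx": 0, "ry": 0, "rz": 0, "claw": 0.2},
    {"dx": 0, "dy": 0, "dz": 30, "rx": 0, "ry": 0, "rz": 0, "claw": 0.2},
    {"dx": 0, "dy": 0, "dz": 39, "rx": 0, "ry": 0, "rz": 0, "claw": 0.2},
    {"dx": 0, "dy": 0, "dz": 44, "rx": 0, "ry": 0, "rz": 0, "claw": 0.2},
    {"dx": 0, "dy": 0, "dz": 47, "rx": 0, "ry": 0, "rz": 0, "claw": 0.2},
    {"dx": 0, "dy": 0, "dz": 49, "rx": 0, "ry": 0, "rz": 0, "claw": 0.2},
    {"dx": 0, "dy": 0, "dz": 50, "rx": 0, "ry": 0, "rz": 0, "claw": 0.2},
    {"dx": 0, "dy": 0, "dz": 50, "rx": 0, "ry": 0, "rz": 0, "claw": 0.2},
    {"dx": 0, "dy": 0, "dz": 50, "rx": 0, "ry": 0, "rz": 0, "claw": 0.2},
    {"dx": 0, "dy": 0, "dz": 50, "rx": 0, "ry": 0, "rz": 0, "claw": 0.2}
  ]
}}

```text
clock: 8.27
ee_pos: [0.42, 0.3673, 0.138]
tool_rot: [[0.02, 1.0, 0.001], [1.0, -0.02, 0.001], [0.001, 0.001, -1.0]]
force: [0.4, -0.1, -3.2]
gripper_width: 0.0347
grasp_force: 40.8
```

Request:
{"method": "send_rows", "body": {
  "targets": [
    {"dx": 0, "dy": 0, "dz": 1, "rx": 0, "ry": 0, "rz": 0, "claw": 0.2},
    {"dx": 0, "dy": 0, "dz": 2, "rx": 0, "ry": 0, "rz": 0, "claw": 0.2},
    {"dx": 0, "dy": 0, "dz": 2, "rx": 0, "ry": 0, "rz": 0, "claw": 0.2},
    {"dx": 0, "dy": 0, "dz": 2, "rx": 0, "ry": 0, "rz": 0, "claw": 0.5},
    {"dx": 0, "dy": 0, "dz": 2, "rx": 0, "ry": 0, "rz": 0, "claw": 0.7},
    {"dx": 0, "dy": 0, "dz": 2, "rx": 0, "ry": 0, "rz": 0, "claw": 1},
    {"dx": 0, "dy": 0, "dz": 2, "rx": 0, "ry": 0, "rz": 0, "claw": 1},
    {"dx": 0, "dy": 0, "dz": 2, "rx": 0, "ry": 0, "rz": 0, "claw": 1},
    {"dx": 0, "dy": 0, "dz": -20, "rx": 0, "ry": 0, "rz": 0, "claw": 1},
    {"dx": 0, "dy": 0, "dz": -55, "rx": 0, "ry": 0, "rz": 0, "claw": 1}
  ]
}}

```text
clock: 9.1
ee_pos: [0.4173, 0.3655, 0.1895]
tool_rot: [[0.02, 1.0, -0.007], [1.0, -0.02, -0.004], [-0.005, -0.007, -1.0]]
force: [0.9, 0.7, 0.8]
gripper_width: 0.0853
grasp_force: 0.0
```

```bash
python3 -c "
from h import *
go((.622,.071,.30,87),(.622,.071,.2,87))"
```

```text
at [0.4173 0.3655 0.1895] phi 88.83 t 9.1 w 0.0853 gf 0.0 q [ 34.  22. -15.  53.  -0. 125.]
[-290.8  209.9 -110.6] [-0.37  0.27  1.83]
[-290.4  210.5  -10.6] [-0.37  0.27  1.83]
```

Request:
{"method": "send_rows", "body": {
  "targets": [
    {"dx": -10, "dy": 5, "dz": -35, "rx": 0, "ry": 0, "rz": 0.5, "claw": 1},
    {"dx": -42, "dy": 28, "dz": -70, "rx": 0, "ry": 0, "rz": 1, "claw": 1},
    {"dx": -75, "dy": 52, "dz": -90, "rx": 0, "ry": 0, "rz": 1.5, "claw": 1},
    {"dx": -108, "dy": 77, "dz": -98, "rx": 0, "ry": 0, "rz": 1.8, "claw": 1},
    {"dx": -140, "dy": 102, "dz": -98, "rx": 0, "ry": 0, "rz": 1.8, "claw": 1},
    {"dx": -174, "dy": 127, "dz": -98, "rx": 0, "ry": 0, "rz": 1.8, "claw": 1},
    {"dx": -208, "dy": 152, "dz": -98, "rx": 0, "ry": 0, "rz": 1.8, "claw": 1},
    {"dx": -242, "dy": 176, "dz": -98, "rx": 0, "ry": 0, "rz": 1.8, "claw": 1},
    {"dx": -272, "dy": 197, "dz": -92, "rx": 0, "ry": 0, "rz": 1.8, "claw": 1},
    {"dx": -290, "dy": 210, "dz": -80, "rx": 0, "ry": 0, "rz": 1.8, "claw": 1}
  ]
}}

```text
clock: 9.93
ee_pos: [0.6264, 0.0699, 0.2739]
tool_rot: [[0.054, 0.999, 0.004], [0.999, -0.054, -0.001], [-0.0, 0.004, -1.0]]
force: [1.6, 0.4, -0.6]
gripper_width: 0.0853
grasp_force: 0.0
```

```bash
python3 -c "
from h import *
snap('w3')
for c in('wrist','top'):
  if c=='top': optics.camera(c)
  for l in ['barometer_center','lamp_center']:
    print(c,l,[(round(d['score'],2),np.round(d['bbox']).tolist()) for d in finder.recognise(c,l)[:3]])
go((.622,.071,.195,87))"
```

```text
wrist barometer_center [(0.8, [310.0, 248.0, 91.0, 144.0])]
wrist lamp_center []
top barometer_center []
top lamp_center [(0.92, [153.0, 337.0, 49.0, 36.0])]
at [0.6233 0.0738 0.2726] phi 87.09 t 10.23 w 0.0854 gf 0.0 q [ 0. 26.  4. 68.  0. 93.]
[-2.9 -1.1 77.6] [-0.03 -0.02  0.09]
```

View pics/w3.png

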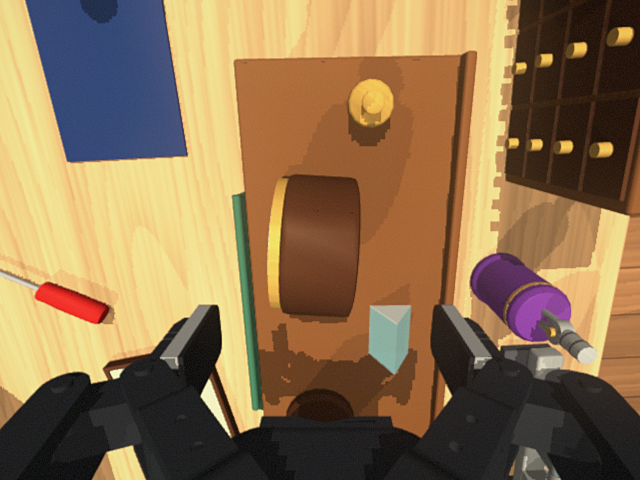

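```bash
python3 -c "
from h import *
c=load('w3')
for z in(.171,.2):
  for u in [(285,180),(358,180),(357,315),(281,315),(269,248),(359,248)]: print(z,u,plane(c,u,z).round(4))
"
```

```text
0.171 (285, 180) [0.6036 0.1163 0.171 ]
0.171 (358, 180) [0.6497 0.1138 0.171 ]
0.171 (357, 315) [0.6465 0.0182 0.171 ]
0.171 (281, 315) [0.5924 0.0212 0.171 ]
0.171 (269, 248) [0.589  0.0717 0.171 ]
0.171 (359, 248) [0.6492 0.0684 0.171 ]
0.2 (285, 180) [0.6069 0.12   0.2   ]
0.2 (358, 180) [0.6472 0.1178 0.2   ]
0.2 (357, 315) [0.6444 0.0343 0.2   ]
0.2 (281, 315) [0.5972 0.0369 0.2   ]
0.2 (269, 248) [0.5942 0.081  0.2   ]
0.2 (359, 248) [0.6468 0.0781 0.2   ]
```

The barometer's top spans columns 269–359, centred at about (0.622, 0.068), and the fingers clear it on both sides.

Request:
{"method": "send_rows", "body": {
  "targets": [
    {"dx": -5, "dy": -1, "dz": 15, "rx": 0, "ry": 0, "rz": -1, "claw": 1},
    {"dx": -5, "dy": -1, "dz": 35, "rx": 0, "ry": 0, "rz": -1, "claw": 1},
    {"dx": -5, "dy": -1, "dz": 53, "rx": 0, "ry": 0, "rz": -1, "claw": 1},
    {"dx": -5, "dy": -1, "dz": 66, "rx": 0, "ry": 0, "rz": -1, "claw": 1},
    {"dx": -5, "dy": -1, "dz": 75, "rx": 0, "ry": 0, "rz": -1, "claw": 1},
    {"dx": -5, "dy": -1, "dz": 78, "rx": 0, "ry": 0, "rz": -1, "claw": 1},
    {"dx": -5, "dy": -1, "dz": 78, "rx": 0, "ry": 0, "rz": -1, "claw": 0.8},
    {"dx": -5, "dy": -1, "dz": 78, "rx": 0, "ry": 0, "rz": -1, "claw": 0.7},
    {"dx": -5, "dy": -1, "dz": 78, "rx": 0, "ry": 0, "rz": -1, "claw": 0.6},
    {"dx": -5, "dy": -1, "dz": 78, "rx": 0, "ry": 0, "rz": -1, "claw": 0.5}
  ]
}}

```text
clock: 11.07
ee_pos: [0.6225, 0.0684, 0.196]
tool_rot: [[0.034, 0.999, 0.001], [0.999, -0.034, 0.001], [0.001, 0.001, -1.0]]
force: [-3.7, 0.6, 4.7]
gripper_width: 0.051
grasp_force: 40.3
```

Request:
{"method": "send_rows", "body": {
  "targets": [
    {"dx": 0, "dy": 0, "dz": 0, "rx": 0, "ry": 0, "rz": 0, "claw": 0.4},
    {"dx": 0, "dy": 0, "dz": 0, "rx": 0, "ry": 0, "rz": 0, "claw": 0.4},
    {"dx": 0, "dy": 0, "dz": 0, "rx": 0, "ry": 0, "rz": 0, "claw": 0.4},
    {"dx": 0, "dy": 0, "dz": 0, "rx": 0, "ry": 0, "rz": 0, "claw": 0.4},
    {"dx": 0, "dy": 0, "dz": -10, "rx": 0, "ry": 0, "rz": 0, "claw": 0.4},
    {"dx": 0, "dy": 0, "dz": -25, "rx": 0, "ry": 0, "rz": 0, "claw": 0.4},
    {"dx": 0, "dy": -10, "dz": -35, "rx": 0, "ry": 0, "rz": 0, "claw": 0.4},
    {"dx": 0, "dy": -25, "dz": -37, "rx": 0, "ry": 0, "rz": 0, "claw": 0.4},
    {"dx": 0, "dy": -45, "dz": -37, "rx": 0, "ry": 0, "rz": 0, "claw": 0.4},
    {"dx": 3, "dy": -65, "dz": -37, "rx": 0, "ry": 0, "rz": 0, "claw": 0.4}
  ]
}}

```text
clock: 11.9
ee_pos: [0.5568, 0.0728, 0.232]
tool_rot: [[0.035, 0.999, 0.001], [0.999, -0.035, -0.001], [-0.001, 0.001, -1.0]]
force: [-0.2, -0.1, -4.1]
gripper_width: 0.0509
grasp_force: 42.0
```

```bash
python3 -c "
from h import *
go((.4175,.275,.22,88),(.4175,.275,.085,88))"
```

```text
at [0.5568 0.0728 0.232 ] phi 88.0 t 11.9 w 0.0509 gf 42.0 q [ -0.  21. -11.  59.  -0.  92.]
[ 197.2 -146.3   11.8] [ 0.04  0.03 -0.  ]
[ 197.3 -146.4  146.8] [ 0.04  0.03 -0.  ]
```

Request:
{"method": "send_rows", "body": {
  "targets": [
    {"dx": 5, "dy": -25, "dz": 0, "rx": 0, "ry": 0, "rz": 0, "claw": 0.4},
    {"dx": 20, "dy": -52, "dz": 0, "rx": 0, "ry": 0, "rz": 0, "claw": 0.4},
    {"dx": 45, "dy": -78, "dz": 0, "rx": 0, "ry": 0, "rz": 0, "claw": 0.4},
    {"dx": 75, "dy": -100, "dz": 0, "rx": 0, "ry": 0, "rz": 0, "claw": 0.4},
    {"dx": 105, "dy": -120, "dz": 5, "rx": 0, "ry": 0, "rz": 0, "claw": 0.4},
    {"dx": 135, "dy": -135, "dz": 18, "rx": 0, "ry": 0, "rz": 0, "claw": 0.4},
    {"dx": 162, "dy": -143, "dz": 36, "rx": 0, "ry": 0, "rz": 0, "claw": 0.4},
    {"dx": 184, "dy": -146, "dz": 58, "rx": 0, "ry": 0, "rz": 0, "claw": 0.4},
    {"dx": 195, "dy": -146, "dz": 82, "rx": 0, "ry": 0, "rz": 0, "claw": 0.4},
    {"dx": 197, "dy": -146, "dz": 105, "rx": 0, "ry": 0, "rz": 0, "claw": 0.4}
  ]
}}

```text
clock: 12.73
ee_pos: [0.4182, 0.2774, 0.1264]
tool_rot: [[0.031, 1.0, 0.002], [1.0, -0.031, 0.002], [0.002, 0.002, -1.0]]
force: [0.7, -0.8, -4.5]
gripper_width: 0.051
grasp_force: 42.1
```

Request:
{"method": "send_rows", "body": {
  "targets": [
    {"dx": 0, "dy": 0, "dz": 16, "rx": 0, "ry": 0, "rz": 0, "claw": 0.4},
    {"dx": 0, "dy": 0, "dz": 28, "rx": 0, "ry": 0, "rz": 0, "claw": 0.4},
    {"dx": 0, "dy": 0, "dz": 35, "rx": 0, "ry": 0, "rz": 0, "claw": 0.4},
    {"dx": 0, "dy": 0, "dz": 39, "rx": 0, "ry": 0, "rz": 0, "claw": 0.4},
    {"dx": 0, "dy": 0, "dz": 41, "rx": 0, "ry": 0, "rz": 0, "claw": 0.4},
    {"dx": 0, "dy": 0, "dz": 42, "rx": 0, "ry": 0, "rz": 0, "claw": 0.4},
    {"dx": 0, "dy": 0, "dz": 43, "rx": 0, "ry": 0, "rz": 0, "claw": 0.4},
    {"dx": 0, "dy": 0, "dz": 43, "rx": 0, "ry": 0, "rz": 0, "claw": 0.4},
    {"dx": 0, "dy": 0, "dz": 43, "rx": 0, "ry": 0, "rz": 0, "claw": 0.4},
    {"dx": 0, "dy": 0, "dz": 43, "rx": 0, "ry": 0, "rz": 0, "claw": 0.4}
  ]
}}

```text
clock: 13.57
ee_pos: [0.4189, 0.275, 0.0849]
tool_rot: [[0.035, 0.999, 0.001], [0.999, -0.035, 0.0], [0.0, 0.001, -1.0]]
force: [-2.9, -2.2, 6.6]
gripper_width: 0.0508
grasp_force: 42.6
```

Request:
{"method": "send_rows", "body": {
  "targets": [
    {"dx": 0, "dy": 0, "dz": 0, "rx": 0, "ry": 0, "rz": 0, "claw": 0.7},
    {"dx": 0, "dy": 0, "dz": 0, "rx": 0, "ry": 0, "rz": 0, "claw": 0.85},
    {"dx": 0, "dy": 0, "dz": 0, "rx": 0, "ry": 0, "rz": 0, "claw": 1},
    {"dx": 0, "dy": 0, "dz": 0, "rx": 0, "ry": 0, "rz": 0, "claw": 1},
    {"dx": 0, "dy": 0, "dz": 0, "rx": 0, "ry": 0, "rz": 0, "claw": 1},
    {"dx": 0, "dy": 0, "dz": -15, "rx": 0, "ry": 0, "rz": 0, "claw": 1},
    {"dx": 0, "dy": 0, "dz": -45, "rx": 0, "ry": 0, "rz": 0, "claw": 1},
    {"dx": 0, "dy": 0, "dz": -80, "rx": 0, "ry": 0, "rz": 0, "claw": 1},
    {"dx": -20, "dy": 10, "dz": -115, "rx": 0, "ry": 0, "rz": 0, "claw": 1},
    {"dx": -50, "dy": 28, "dz": -145, "rx": 0, "ry": 0, "rz": 0, "claw": 1}
  ]
}}

```text
clock: 14.4
ee_pos: [0.4428, 0.2282, 0.2281]
tool_rot: [[0.03, 1.0, 0.001], [1.0, -0.03, 0.001], [0.001, 0.001, -1.0]]
force: [1.4, 0.7, -1.0]
gripper_width: 0.0854
grasp_force: 0.0
```

```bash
python3 -c "
from h import *
go((.611,-.1215,.31,89),(.611,-.1215,.26,89))"
```

```text
at [0.4428 0.2282 0.2281] phi 88.29 t 14.4 w 0.0854 gf 0.0 q [ 19.  14. -21.  55.   0. 110.]
[-344.5  178.7  -82.1] [ 0.07 -0.08 -0.71]
[-344.5  178.6  -32.1] [ 0.07 -0.08 -0.71]
```

Request:
{"method": "send_rows", "body": {
  "targets": [
    {"dx": -30, "dy": 15, "dz": -25, "rx": 0, "ry": 0, "rz": 0, "claw": 1},
    {"dx": -65, "dy": 33, "dz": -50, "rx": 0, "ry": 0, "rz": 0, "claw": 1},
    {"dx": -100, "dy": 52, "dz": -72, "rx": 0, "ry": 0, "rz": -0.5, "claw": 1},
    {"dx": -135, "dy": 70, "dz": -85, "rx": 0, "ry": 0, "rz": -0.7, "claw": 1},
    {"dx": -170, "dy": 88, "dz": -85, "rx": 0, "ry": 0, "rz": -0.7, "claw": 1},
    {"dx": -206, "dy": 107, "dz": -85, "rx": 0, "ry": 0, "rz": -0.7, "claw": 1},
    {"dx": -242, "dy": 126, "dz": -85, "rx": 0, "ry": 0, "rz": -0.7, "claw": 1},
    {"dx": -278, "dy": 145, "dz": -85, "rx": 0, "ry": 0, "rz": -0.7, "claw": 1},
    {"dx": -312, "dy": 162, "dz": -85, "rx": 0, "ry": 0, "rz": -0.7, "claw": 1},
    {"dx": -335, "dy": 174, "dz": -85, "rx": 0, "ry": 0, "rz": -0.7, "claw": 1}
  ]
}}

```text
clock: 15.23
ee_pos: [0.6067, -0.1175, 0.3101]
tool_rot: [[0.025, 1.0, 0.0], [1.0, -0.025, -0.001], [-0.001, 0.0, -1.0]]
force: [0.4, 0.3, 0.8]
gripper_width: 0.0856
grasp_force: 0.0
```

```bash
python3 -c "
from h import *
go((.611,-.1215,.26,89))"
```

```text
at [ 0.6067 -0.1175  0.3101] phi 88.58 t 15.23 w 0.0856 gf 0.0 q [-18.  24.   7.  72.  -0.  74.]
[-3.9  4.4 50.1] [ 0.02  0.06 -0.42]
```

Request:
{"method": "send_rows", "body": {
  "targets": [
    {"dx": -5, "dy": 4, "dz": 12, "rx": 0, "ry": 0, "rz": -0.4, "claw": 1},
    {"dx": -5, "dy": 4, "dz": 26, "rx": 0, "ry": 0, "rz": -0.4, "claw": 1},
    {"dx": -5, "dy": 4, "dz": 38, "rx": 0, "ry": 0, "rz": -0.4, "claw": 1},
    {"dx": -5, "dy": 4, "dz": 46, "rx": 0, "ry": 0, "rz": -0.4, "claw": 1},
    {"dx": -5, "dy": 4, "dz": 50, "rx": 0, "ry": 0, "rz": -0.4, "claw": 0.8},
    {"dx": -5, "dy": 4, "dz": 50, "rx": 0, "ry": 0, "rz": -0.4, "claw": 0.6},
    {"dx": -5, "dy": 4, "dz": 50, "rx": 0, "ry": 0, "rz": -0.4, "claw": 0.45},
    {"dx": -5, "dy": 4, "dz": 50, "rx": 0, "ry": 0, "rz": -0.4, "claw": 0.4},
    {"dx": -5, "dy": 4, "dz": 50, "rx": 0, "ry": 0, "rz": -0.4, "claw": 0.35},
    {"dx": -5, "dy": 4, "dz": 50, "rx": 0, "ry": 0, "rz": -0.4, "claw": 0.35}
  ]
}}

```text
clock: 16.07
ee_pos: [0.6098, -0.1186, 0.2614]
tool_rot: [[0.015, 1.0, 0.001], [1.0, -0.015, -0.0], [-0.0, 0.001, -1.0]]
force: [0.2, 0.1, 1.4]
gripper_width: 0.03
grasp_force: 0.0
```

```bash
python3 - <<'E'
from h import *
go((.611,-.1215,.26,89))
c,im=snap('w4')
print([(round(d['score'],2),np.round(d['bbox']).tolist()) for d in finder.recognise('wrist','dividers_center')[:3]])
print(proj(c,(.611,-.1215,.271)).round(), proj(c,(.611,-.1215,.211)).round())
E
```

```text
at [ 0.6098 -0.1186  0.2614] phi 89.15 t 16.07 w 0.03 gf 0.0 q [-18.  26.   2.  66.   0.  73.]
[-2.8  1.2  1.4] [0.07 0.02 0.15]
[(0.79, [572.0, 114.0, 135.0, 78.0]), (0.74, [303.0, 393.0, 61.0, 55.0]), (0.72, [328.0, 279.0, 107.0, 174.0])]
[329. 349.] [328. 284.]
```

View pics/w4.png

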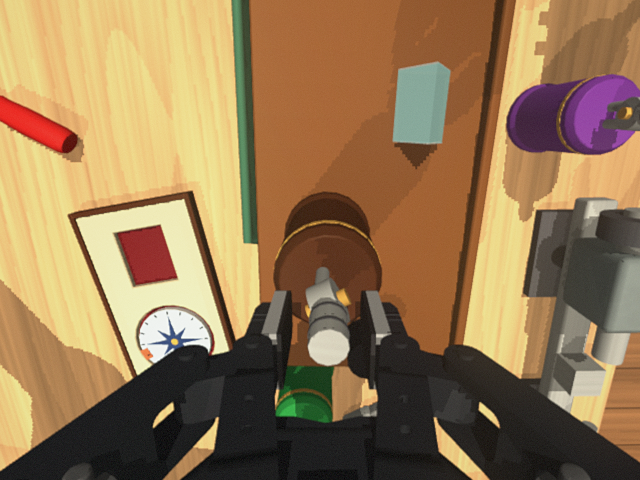

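The walnut dividers' handle at (327,345) stands between the pads, so I'll close and lift.

Request:
{"method": "send_rows", "body": {
  "targets": [
    {"dx": -2, "dy": 1, "dz": 0, "rx": 0, "ry": 0, "rz": 0, "claw": 0.3},
    {"dx": -2, "dy": 1, "dz": 0, "rx": 0, "ry": 0, "rz": 0, "claw": 0.2},
    {"dx": -2, "dy": 1, "dz": 0, "rx": 0, "ry": 0, "rz": 0, "claw": 0.1},
    {"dx": -2, "dy": 1, "dz": 0, "rx": 0, "ry": 0, "rz": 0, "claw": 0.05},
    {"dx": -2, "dy": 1, "dz": 0, "rx": 0, "ry": 0, "rz": 0, "claw": 0.0},
    {"dx": -2, "dy": 1, "dz": 0, "rx": 0, "ry": 0, "rz": 0, "claw": 0.0},
    {"dx": -2, "dy": 1, "dz": 0, "rx": 0, "ry": 0, "rz": 0, "claw": 0.0},
    {"dx": -2, "dy": 1, "dz": 0, "rx": 0, "ry": 0, "rz": 0, "claw": 0.0},
    {"dx": -2, "dy": 1, "dz": 0, "rx": 0, "ry": 0, "rz": 0, "claw": 0.0},
    {"dx": -2, "dy": 1, "dz": 0, "rx": 0, "ry": 0, "rz": 0, "claw": 0.0}
  ]
}}

```text
clock: 17.0
ee_pos: [0.6106, -0.1208, 0.2609]
tool_rot: [[0.015, 1.0, 0.001], [1.0, -0.015, -0.0], [-0.0, 0.001, -1.0]]
force: [1.0, -0.9, 1.7]
gripper_width: 0.0147
grasp_force: 39.1
```

Request:
{"method": "send_rows", "body": {
  "targets": [
    {"dx": 0, "dy": 0, "dz": -8, "rx": 0, "ry": 0, "rz": 0, "claw": 0},
    {"dx": 0, "dy": 0, "dz": -20, "rx": 0, "ry": 0, "rz": 0, "claw": 0},
    {"dx": 0, "dy": -8, "dz": -32, "rx": 0, "ry": 0, "rz": 0, "claw": 0},
    {"dx": 0, "dy": -22, "dz": -35, "rx": 0, "ry": 0, "rz": 0, "claw": 0},
    {"dx": 5, "dy": -42, "dz": -35, "rx": 0, "ry": 0, "rz": 0, "claw": 0},
    {"dx": 20, "dy": -65, "dz": -35, "rx": 0, "ry": 0, "rz": 0, "claw": 0},
    {"dx": 40, "dy": -90, "dz": -35, "rx": 0, "ry": 0, "rz": 0, "claw": 0},
    {"dx": 65, "dy": -115, "dz": -35, "rx": 0, "ry": 0, "rz": 0, "claw": 0},
    {"dx": 92, "dy": -137, "dz": -35, "rx": 0, "ry": 0, "rz": 0, "claw": 0},
    {"dx": 122, "dy": -155, "dz": -35, "rx": 0, "ry": 0, "rz": 0, "claw": 0}
  ]
}}

```text
clock: 17.83
ee_pos: [0.4543, 0.0043, 0.2957]
tool_rot: [[0.017, 1.0, -0.002], [1.0, -0.017, 0.0], [0.0, -0.002, -1.0]]
force: [0.3, 0.5, -2.6]
gripper_width: 0.0147
grasp_force: 39.0
```

```bash
python3 -c "
from h import *
go((.4175,.183,.26,89),(.4175,.183,.150,89))"
```

```text
at [0.4543 0.0043 0.2957] phi 89.04 t 17.83 w 0.0147 gf 39.0 q [ -9.   7. -19.  64.  -0.  82.]
[178.  -39.7  35.8] [-0.1  -0.01  0.04]
[178.  -39.5 145.8] [-0.1  -0.01  0.04]
```

Request:
{"method": "send_rows", "body": {
  "targets": [
    {"dx": 32, "dy": -10, "dz": 0, "rx": 0, "ry": 0, "rz": 0, "claw": 0},
    {"dx": 65, "dy": -20, "dz": 3, "rx": 0, "ry": 0, "rz": 0, "claw": 0},
    {"dx": 97, "dy": -28, "dz": 10, "rx": 0, "ry": 0, "rz": 0, "claw": 0},
    {"dx": 126, "dy": -35, "dz": 22, "rx": 0, "ry": 0, "rz": 0, "claw": 0},
    {"dx": 150, "dy": -39, "dz": 38, "rx": 0, "ry": 0, "rz": 0, "claw": 0},
    {"dx": 166, "dy": -40, "dz": 56, "rx": 0, "ry": 0, "rz": 0, "claw": 0},
    {"dx": 174, "dy": -40, "dz": 76, "rx": 0, "ry": 0, "rz": 0, "claw": 0},
    {"dx": 177, "dy": -40, "dz": 95, "rx": 0, "ry": 0, "rz": 0, "claw": 0},
    {"dx": 177, "dy": -40, "dz": 110, "rx": 0, "ry": 0, "rz": 0, "claw": 0},
    {"dx": 177, "dy": -40, "dz": 123, "rx": 0, "ry": 0, "rz": 0, "claw": 0}
  ]
}}

```text
clock: 18.67
ee_pos: [0.4184, 0.1813, 0.1717]
tool_rot: [[0.014, 1.0, -0.002], [1.0, -0.014, -0.0], [-0.0, -0.002, -1.0]]
force: [-0.2, 0.4, -2.4]
gripper_width: 0.0145
grasp_force: 39.0
```

Request:
{"method": "send_rows", "body": {
  "targets": [
    {"dx": 0, "dy": 0, "dz": 9, "rx": 0, "ry": 0, "rz": 0, "claw": 0},
    {"dx": 0, "dy": 0, "dz": 15, "rx": 0, "ry": 0, "rz": 0, "claw": 0},
    {"dx": 0, "dy": 0, "dz": 19, "rx": 0, "ry": 0, "rz": 0, "claw": 0},
    {"dx": 0, "dy": 0, "dz": 22, "rx": 0, "ry": 0, "rz": 0, "claw": 0},
    {"dx": 0, "dy": 0, "dz": 23, "rx": 0, "ry": 0, "rz": 0, "claw": 0},
    {"dx": 0, "dy": 0, "dz": 23, "rx": 0, "ry": 0, "rz": 0, "claw": 0},
    {"dx": 0, "dy": 0, "dz": 23, "rx": 0, "ry": 0, "rz": 0, "claw": 0},
    {"dx": 0, "dy": 0, "dz": 23, "rx": 0, "ry": 0, "rz": 0, "claw": 0},
    {"dx": 0, "dy": 0, "dz": 23, "rx": 0, "ry": 0, "rz": 0, "claw": 0},
    {"dx": 0, "dy": 0, "dz": 23, "rx": 0, "ry": 0, "rz": 0, "claw": 0}
  ]
}}

```text
clock: 19.5
ee_pos: [0.4201, 0.1812, 0.1498]
tool_rot: [[0.015, 1.0, 0.0], [1.0, -0.015, 0.0], [0.0, 0.0, -1.0]]
force: [-0.6, 0.1, -1.7]
gripper_width: 0.0147
grasp_force: 39.2
```

Request:
{"method": "send_rows", "body": {
  "targets": [
    {"dx": 0, "dy": 0, "dz": 1, "rx": 0, "ry": 0, "rz": 0, "claw": 0},
    {"dx": 0, "dy": 0, "dz": 1, "rx": 0, "ry": 0, "rz": 0, "claw": 0},
    {"dx": 0, "dy": 0, "dz": 1, "rx": 0, "ry": 0, "rz": 0, "claw": 0.2},
    {"dx": 0, "dy": 0, "dz": 1, "rx": 0, "ry": 0, "rz": 0, "claw": 0.4},
    {"dx": 0, "dy": 0, "dz": 1, "rx": 0, "ry": 0, "rz": 0, "claw": 0.7},
    {"dx": 0, "dy": 0, "dz": 1, "rx": 0, "ry": 0, "rz": 0, "claw": 1},
    {"dx": 0, "dy": 0, "dz": 1, "rx": 0, "ry": 0, "rz": 0, "claw": 1},
    {"dx": 0, "dy": 0, "dz": -20, "rx": 0, "ry": 0, "rz": 0, "claw": 1},
    {"dx": 0, "dy": 0, "dz": -50, "rx": 0, "ry": 0, "rz": 0, "claw": 1},
    {"dx": -15, "dy": 10, "dz": -80, "rx": 0, "ry": 0, "rz": 0, "claw": 1}
  ]
}}

```text
clock: 20.33
ee_pos: [0.4275, 0.1671, 0.2297]
tool_rot: [[0.012, 1.0, -0.004], [1.0, -0.012, 0.0], [0.0, -0.004, -1.0]]
force: [0.7, -0.0, -0.5]
gripper_width: 0.0854
grasp_force: 0.0
```

```bash
python3 - <<'E'
from h import *
im=optics.camera("top"); cv2.imwrite("pics/top1.png",im)
for l in ['lamp_center','barometer_center','dividers_center','prism_center']:
    print(l,[(round(d['score'],2),np.round(d['bbox']).tolist()) for d in finder.recognise('top',l)[:3]])
im=optics.camera("scene"); cv2.imwrite("pics/scene1.png",im[120:330,120:520].repeat(2,0).repeat(2,1)[:,:800])
go((.679,-.03,.26,178),(.679,-.03,.145,178))
E
```

```text
lamp_center [(0.71, [152.0, 329.0, 44.0, 23.0])]
barometer_center []
dividers_center [(0.97, [334.0, 152.0, 28.0, 39.0]), (0.95, [249.0, 334.0, 19.0, 31.0]), (0.65, [469.0, 257.0, 40.0, 29.0])]
prism_center [(0.66, [335.0, 213.0, 21.0, 20.0])]
at [0.4288 0.166  0.2286] phi 89.14 t 20.63 w 0.0856 gf 0.0 q [ 12.  10. -26.  54.   0. 103.]
[-192.2  253.   -31.8] [-1.000e-01 -7.000e-02 -8.886e+01]
[-192.2  253.2   83.2] [-1.000e-01 -7.000e-02 -8.886e+01]
```

View pics/scene1.png

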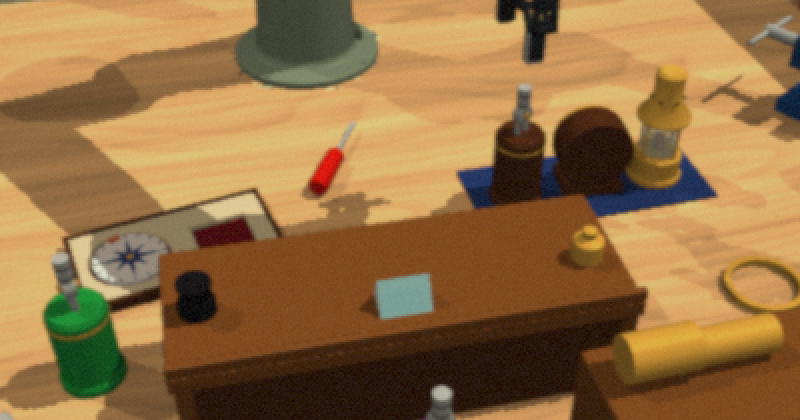

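All three stand upright on the mat, at crop pixels (520,165), (593,150) and (660,140), and the prism is clear at (405,297). Next is the prism.

Request:
{"method": "send_rows", "body": {
  "targets": [
    {"dx": -15, "dy": 20, "dz": -10, "rx": 0, "ry": 0, "rz": -6, "claw": 1},
    {"dx": -32, "dy": 43, "dz": -20, "rx": 0, "ry": 0, "rz": -12.5, "claw": 1},
    {"dx": -50, "dy": 66, "dz": -30, "rx": 0, "ry": 0, "rz": -19, "claw": 1},
    {"dx": -68, "dy": 90, "dz": -32, "rx": 0, "ry": 0, "rz": -25.5, "claw": 1},
    {"dx": -86, "dy": 114, "dz": -32, "rx": 0, "ry": 0, "rz": -32, "claw": 1},
    {"dx": -104, "dy": 137, "dz": -32, "rx": 0, "ry": 0, "rz": -38.5, "claw": 1},
    {"dx": -122, "dy": 160, "dz": -32, "rx": 0, "ry": 0, "rz": -45, "claw": 1},
    {"dx": -140, "dy": 184, "dz": -32, "rx": 0, "ry": 0, "rz": -51.5, "claw": 1},
    {"dx": -158, "dy": 208, "dz": -32, "rx": 0, "ry": 0, "rz": -58, "claw": 1},
    {"dx": -172, "dy": 227, "dz": -32, "rx": 0, "ry": 0, "rz": -64.5, "claw": 1}
  ]
}}

```text
clock: 21.47
ee_pos: [0.6547, -0.0104, 0.2593]
tool_rot: [[-0.898, 0.439, -0.003], [0.439, 0.898, 0.0], [0.003, -0.001, -1.0]]
force: [-0.4, 0.7, 0.8]
gripper_width: 0.0852
grasp_force: 0.0
```

```bash
python3 -c "
from h import *
go((.679,-.03,.26,178))"
```

```text
at [ 0.6547 -0.0104  0.2593] phi 153.94 t 21.47 w 0.0852 gf 0.0 q [-7. 30.  8. 68. -0. 19.]
[-30.4  -6.9  -0.8] [ -0.03  -0.17 -24.06]
```

Request:
{"method": "send_rows", "body": {
  "targets": [
    {"dx": -10, "dy": -2, "dz": 0, "rx": 0, "ry": 0, "rz": -6, "claw": 1},
    {"dx": -20, "dy": -4, "dz": 0, "rx": 0, "ry": 0, "rz": -12, "claw": 1},
    {"dx": -28, "dy": -6, "dz": 0, "rx": 0, "ry": 0, "rz": -18, "claw": 1},
    {"dx": -30, "dy": -7, "dz": 0, "rx": 0, "ry": 0, "rz": -23, "claw": 1},
    {"dx": -30, "dy": -7, "dz": 5, "rx": 0, "ry": 0, "rz": -24, "claw": 1},
    {"dx": -30, "dy": -7, "dz": 15, "rx": 0, "ry": 0, "rz": -24, "claw": 1},
    {"dx": -30, "dy": -7, "dz": 20, "rx": 0, "ry": 0, "rz": -24, "claw": 1},
    {"dx": -30, "dy": -7, "dz": 20, "rx": 0, "ry": 0, "rz": -24, "claw": 1},
    {"dx": -30, "dy": -7, "dz": 20, "rx": 0, "ry": 0, "rz": -24, "claw": 1},
    {"dx": -30, "dy": -7, "dz": 20, "rx": 0, "ry": 0, "rz": -24, "claw": 1}
  ]
}}

```text
clock: 22.3
ee_pos: [0.6777, -0.0286, 0.2416]
tool_rot: [[-0.999, 0.041, -0.0], [0.041, 0.999, 0.0], [0.0, 0.0, -1.0]]
force: [0.0, 0.1, 0.7]
gripper_width: 0.0852
grasp_force: 0.0
```

```bash
python3 - <<'E'
from h import *
c,im=snap('w5')
d=finder.silhouettes('wrist','prism_center')
m=d[0]["region"].astype(np.uint8); print(d[0]["score"],np.round(d[0]["bbox"]))
cn=max(cv2.findContours(m,0,2)[0],key=cv2.contourArea); print(cv2.approxPolyDP(cn,3,True)[:,0].tolist())
go((.679,-.03,.14,178))
x0,y0=np.array(d[0]["bbox"][:2]).astype(int); s=im[max(0,y0-60):y0+60,max(0,x0-80):x0+80]; print(max(0,x0-80),max(0,y0-60)); cv2.imwrite("pics/c5.png",cv2.resize(s,None,fx=5,fy=5))
E
```

```text
0.96 [326. 239.  74.  48.]
[[292, 216], [289, 253], [293, 260], [356, 261], [361, 255], [358, 215]]
at [ 0.678  -0.0288  0.2421] phi 177.63 t 22.4 w 0.0859 gf 0.0 q [-9. 33. 11. 68. -0. -6.]
[ -0.9  -1.1 102.1] [-0.01  0.05 -0.37]
245 179
```

View pics/c5.png

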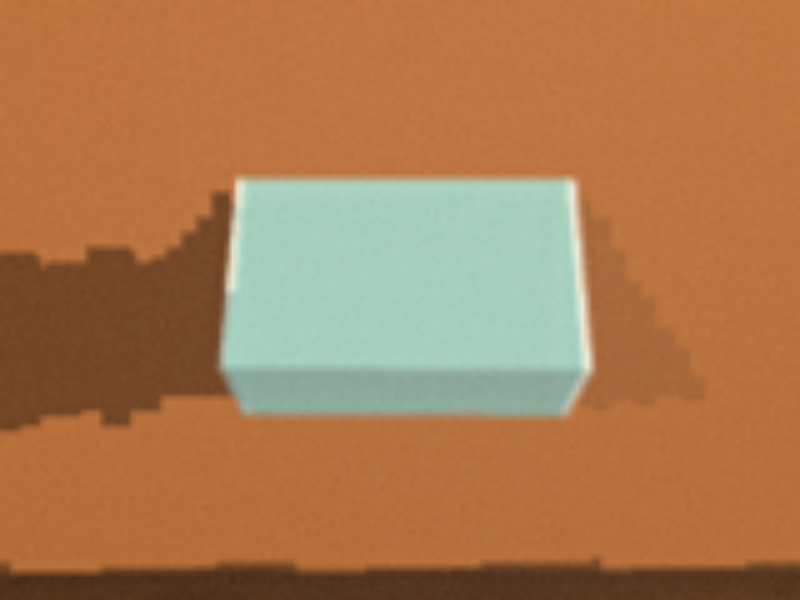

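The crop shows the prism with its ridge at row 253 (columns 289–364), the near base edge at row 215 and the far one at row 262, square to the fingers.

```bash
python3 - <<'E'
from h import *
c=load('w5')
for u,z in [((289,253),.146),((363.6,253),.146),((292.5,215),.115),((360,215),.115),((293.5,261.5),.115),((359,261.5),.115)]: print(plane(c,u,z).round(4))
E
```

```text
[ 0.6783 -0.0524  0.146 ]
[ 0.6803 -0.0038  0.146 ]
[ 0.6602 -0.0517  0.115 ]
[ 0.6622 -0.0031  0.115 ]
[ 0.6958 -0.0533  0.115 ]
[ 0.6978 -0.0044  0.115 ]
```

Request:
{"method": "send_rows", "body": {
  "targets": [
    {"dx": -1, "dy": 1, "dz": 15, "rx": 0, "ry": 0, "rz": 0, "claw": 1},
    {"dx": -1, "dy": 1, "dz": 38, "rx": 0, "ry": 0, "rz": 0, "claw": 1},
    {"dx": -1, "dy": 1, "dz": 60, "rx": 0, "ry": 0, "rz": 0, "claw": 1},
    {"dx": -1, "dy": 1, "dz": 78, "rx": 0, "ry": 0, "rz": 0, "claw": 1},
    {"dx": -1, "dy": 1, "dz": 91, "rx": 0, "ry": 0, "rz": 0, "claw": 1},
    {"dx": -1, "dy": 1, "dz": 98, "rx": 0, "ry": 0, "rz": 0, "claw": 1},
    {"dx": -1, "dy": 1, "dz": 101, "rx": 0, "ry": 0, "rz": 0, "claw": 1},
    {"dx": -1, "dy": 1, "dz": 101, "rx": 0, "ry": 0, "rz": 0, "claw": 0.8},
    {"dx": -1, "dy": 1, "dz": 101, "rx": 0, "ry": 0, "rz": 0, "claw": 0.65},
    {"dx": -1, "dy": 1, "dz": 101, "rx": 0, "ry": 0, "rz": 0, "claw": 0.55}
  ],
  "newtons": 25
}}

```text
clock: 23.23
ee_pos: [0.6797, -0.0281, 0.142]
tool_rot: [[-0.999, 0.041, 0.002], [0.041, 0.999, -0.0], [-0.002, -0.0, -1.0]]
force: [0.7, 0.9, -0.5]
gripper_width: 0.0515
grasp_force: 0.0
```

Request:
{"method": "send_rows", "body": {
  "targets": [
    {"dx": 0, "dy": 0, "dz": 0, "rx": 0, "ry": 0, "rz": 0, "claw": 0.4},
    {"dx": 0, "dy": 0, "dz": 0, "rx": 0, "ry": 0, "rz": 0, "claw": 0.4},
    {"dx": 0, "dy": 0, "dz": 0, "rx": 0, "ry": 0, "rz": 0, "claw": 0.4},
    {"dx": 0, "dy": 0, "dz": 0, "rx": 0, "ry": 0, "rz": 0, "claw": 0.4},
    {"dx": 0, "dy": 0, "dz": 0, "rx": 0, "ry": 0, "rz": 0, "claw": 0.4},
    {"dx": 0, "dy": 0, "dz": -5, "rx": 0, "ry": 0, "rz": 0, "claw": 0.4},
    {"dx": 0, "dy": 0, "dz": -15, "rx": 0, "ry": 0, "rz": 0, "claw": 0.4},
    {"dx": 0, "dy": 0, "dz": -28, "rx": 0, "ry": 0, "rz": 0, "claw": 0.4},
    {"dx": 0, "dy": 0, "dz": -40, "rx": 0, "ry": 0, "rz": 0, "claw": 0.4},
    {"dx": 0, "dy": 0, "dz": -45, "rx": 0, "ry": 0, "rz": 0, "claw": 0.4}
  ]
}}

```text
clock: 24.07
ee_pos: [0.6796, -0.0281, 0.1878]
tool_rot: [[-0.999, 0.041, 0.002], [0.041, 0.999, -0.0], [-0.002, -0.0, -1.0]]
force: [0.3, 0.4, -0.4]
gripper_width: 0.0472
grasp_force: 26.5
```

```bash
python3 -c "
from h import *
snap('w6')
go((.4117,-.175,.19,188),(.4117,-.175,.06,188))"
```

```text
at [ 0.68   -0.0281  0.1883] phi 177.64 t 24.12 w 0.0475 gf 26.5 q [-9. 35.  6. 61. -0. -6.]
[ 262.  -157.8   -2.5] [ -0.04   0.18 -10.36]
[ 262.4 -157.7  127.5] [ -0.04   0.18 -10.36]
```

View pics/w6.png

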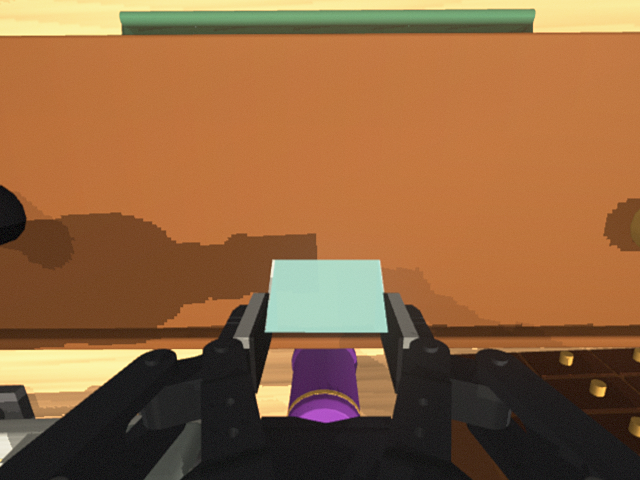

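The prism is held level, across columns 268–387. Now to the tray.

Request:
{"method": "send_rows", "body": {
  "targets": [
    {"dx": 15, "dy": -3, "dz": 0, "rx": 0, "ry": 0, "rz": -1, "claw": 0.4},
    {"dx": 40, "dy": -10, "dz": -3, "rx": 0, "ry": 0, "rz": -2, "claw": 0.4},
    {"dx": 70, "dy": -24, "dz": -3, "rx": 0, "ry": 0, "rz": -3, "claw": 0.4},
    {"dx": 100, "dy": -42, "dz": -3, "rx": 0, "ry": 0, "rz": -4, "claw": 0.4},
    {"dx": 130, "dy": -62, "dz": -3, "rx": 0, "ry": 0, "rz": -6, "claw": 0.4},
    {"dx": 160, "dy": -84, "dz": -3, "rx": 0, "ry": 0, "rz": -8, "claw": 0.4},
    {"dx": 190, "dy": -106, "dz": -3, "rx": 0, "ry": 0, "rz": -10, "claw": 0.4},
    {"dx": 218, "dy": -128, "dz": -3, "rx": 0, "ry": 0, "rz": -10.4, "claw": 0.4},
    {"dx": 243, "dy": -146, "dz": 0, "rx": 0, "ry": 0, "rz": -10.4, "claw": 0.4},
    {"dx": 260, "dy": -157, "dz": 10, "rx": 0, "ry": 0, "rz": -10.4, "claw": 0.4}
  ]
}}

```text
clock: 24.95
ee_pos: [0.4109, -0.1755, 0.1763]
tool_rot: [[-0.99, -0.138, 0.001], [-0.138, 0.99, -0.001], [-0.001, -0.002, -1.0]]
force: [0.8, -0.1, -1.0]
gripper_width: 0.0472
grasp_force: 26.5
```

Request:
{"method": "send_rows", "body": {
  "targets": [
    {"dx": 1, "dy": -1, "dz": 20, "rx": 0, "ry": 0, "rz": 0, "claw": 0.4},
    {"dx": 2, "dy": -1, "dz": 42, "rx": 0, "ry": 0, "rz": 0, "claw": 0.4},
    {"dx": 2, "dy": -1, "dz": 62, "rx": 0, "ry": 0, "rz": 0, "claw": 0.4},
    {"dx": 2, "dy": -1, "dz": 76, "rx": 0, "ry": 0, "rz": 0, "claw": 0.4},
    {"dx": 2, "dy": -1, "dz": 85, "rx": 0, "ry": 0, "rz": 0, "claw": 0.4},
    {"dx": 2, "dy": -1, "dz": 90, "rx": 0, "ry": 0, "rz": 0, "claw": 0.4},
    {"dx": 2, "dy": -1, "dz": 90, "rx": 0, "ry": 0, "rz": 0, "claw": 0.4},
    {"dx": 2, "dy": -1, "dz": 90, "rx": 0, "ry": 0, "rz": 0, "claw": 0.4},
    {"dx": 2, "dy": -1, "dz": 90, "rx": 0, "ry": 0, "rz": 0, "claw": 0.4},
    {"dx": 2, "dy": -1, "dz": 90, "rx": 0, "ry": 0, "rz": 0, "claw": 0.4}
  ]
}}

```text
clock: 25.78
ee_pos: [0.4115, -0.1757, 0.0864]
tool_rot: [[-0.99, -0.14, 0.001], [-0.14, 0.99, -0.001], [-0.001, -0.001, -1.0]]
force: [0.0, 0.7, -1.2]
gripper_width: 0.0473
grasp_force: 26.5
```

```bash
python3 -c "
from h import *
c,_=snap('w7')
go((.4117,-.175,.034,188))
print([proj(c,p).round() for p in [(.3812,-.1474,.014),(.4337,-.1406,.014),(.4423,-.2014,.014),(.3895,-.2103,.014)]])"
```

```text
at [ 0.4114 -0.1757  0.0863] phi -171.95 t 25.83 w 0.0474 gf 26.5 q [-33.  19. -38.  33.  -0. -41.]
[-0.3  0.7 52.3] [-0.06  0.07  0.05]
[array([383., 220.]), array([377., 304.]), array([277., 304.]), array([271., 219.])]
```

View pics/w7.png

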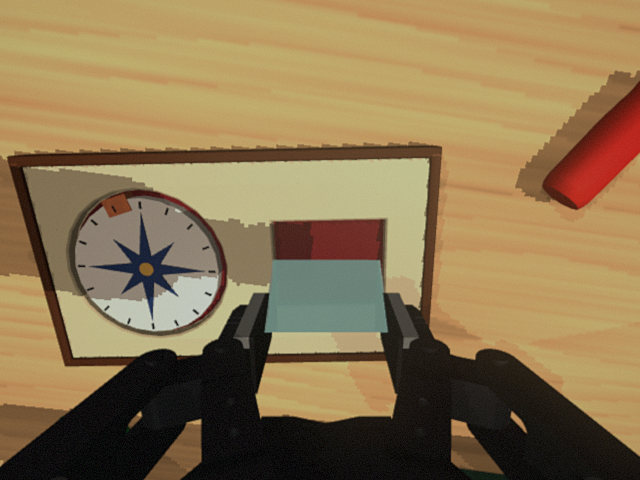

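The visible recess edge, (272,220) to (386,219), agrees with the prediction, so I'll lower.

Request:
{"method": "send_rows", "body": {
  "targets": [
    {"dx": 0, "dy": 1, "dz": 12, "rx": 0, "ry": 0, "rz": 0, "claw": 0.4},
    {"dx": 0, "dy": 1, "dz": 25, "rx": 0, "ry": 0, "rz": 0, "claw": 0.4},
    {"dx": 0, "dy": 1, "dz": 36, "rx": 0, "ry": 0, "rz": 0, "claw": 0.4},
    {"dx": 0, "dy": 1, "dz": 44, "rx": 0, "ry": 0, "rz": 0, "claw": 0.4},
    {"dx": 0, "dy": 1, "dz": 48, "rx": 0, "ry": 0, "rz": 0, "claw": 0.4},
    {"dx": 0, "dy": 1, "dz": 50, "rx": 0, "ry": 0, "rz": 0, "claw": 0.4},
    {"dx": 0, "dy": 1, "dz": 51, "rx": 0, "ry": 0, "rz": 0, "claw": 0.4},
    {"dx": 0, "dy": 1, "dz": 52, "rx": 0, "ry": 0, "rz": 0, "claw": 0.4},
    {"dx": 0, "dy": 1, "dz": 52, "rx": 0, "ry": 0, "rz": 0, "claw": 0.4},
    {"dx": 0, "dy": 1, "dz": 52, "rx": 0, "ry": 0, "rz": 0, "claw": 0.4}
  ]
}}

```text
clock: 26.67
ee_pos: [0.4111, -0.1746, 0.0341]
tool_rot: [[-0.99, -0.14, 0.001], [-0.14, 0.99, -0.001], [-0.001, -0.001, -1.0]]
force: [0.7, 0.5, 2.1]
gripper_width: 0.0467
grasp_force: 26.7
```

Request:
{"method": "send_rows", "body": {
  "targets": [
    {"dx": 0, "dy": 0, "dz": 1, "rx": 0, "ry": 0, "rz": 0, "claw": 0.4},
    {"dx": 0, "dy": 0, "dz": 1, "rx": 0, "ry": 0, "rz": 0, "claw": 0.5},
    {"dx": 0, "dy": 0, "dz": 1, "rx": 0, "ry": 0, "rz": 0, "claw": 0.6},
    {"dx": 0, "dy": 0, "dz": 1, "rx": 0, "ry": 0, "rz": 0, "claw": 0.7},
    {"dx": 0, "dy": 0, "dz": 1, "rx": 0, "ry": 0, "rz": 0, "claw": 0.7},
    {"dx": 0, "dy": 0, "dz": 1, "rx": 0, "ry": 0, "rz": 0, "claw": 0.7},
    {"dx": 0, "dy": 0, "dz": -10, "rx": 0, "ry": 0, "rz": 0, "claw": 0.7},
    {"dx": 0, "dy": 0, "dz": -30, "rx": 0, "ry": 0, "rz": 0, "claw": 0.7},
    {"dx": 0, "dy": 0, "dz": -60, "rx": 0, "ry": 0, "rz": 0, "claw": 0.8},
    {"dx": 0, "dy": 0, "dz": -90, "rx": 0, "ry": 0, "rz": 0, "claw": 1}
  ]
}}

```text
clock: 27.5
ee_pos: [0.4097, -0.1738, 0.1239]
tool_rot: [[-0.99, -0.14, -0.002], [-0.14, 0.99, 0.001], [0.002, 0.002, -1.0]]
force: [0.4, -0.2, 0.1]
gripper_width: 0.0784
grasp_force: 0.0
```

```bash
python3 - <<'E'
from h import *
c,_=snap('w8'); 
d=finder.silhouettes('wrist','prism_center')
m=d[0]["region"].astype(np.uint8); print(d[0]["score"])
cn=max(cv2.findContours(m,0,2)[0],key=cv2.contourArea); print(cv2.approxPolyDP(cn,3,True)[:,0].tolist())
from math import *
cx,cy,a=.4117,-.175,radians(8)
pr=lambda x,y,z: proj(c,(cx+x*cos(a)-y*sin(a),cy+x*sin(a)+y*cos(a),z)).round(0)
print("ridge exp",pr(0,-.024,.038),pr(0,.024,.038),"base",pr(-.018,-.024,.007),pr(-.018,.024,.007))
go((.4201,.1812,.26,89))
E
```

```text
0.96
[[290, 219], [286, 255], [291, 263], [355, 264], [360, 260], [357, 218]]
ridge exp [285. 259.] [361. 259.] base [289. 219.] [358. 219.]
at [ 0.4134 -0.1761  0.1274] phi -171.95 t 27.6 w 0.0853 gf 0.0 q [-32.  15. -36.  38.   0. -41.]
[ -57.4  352.2 -134. ] [7.000e-02 4.700e-01 9.905e+01]
```

View pics/w8.png

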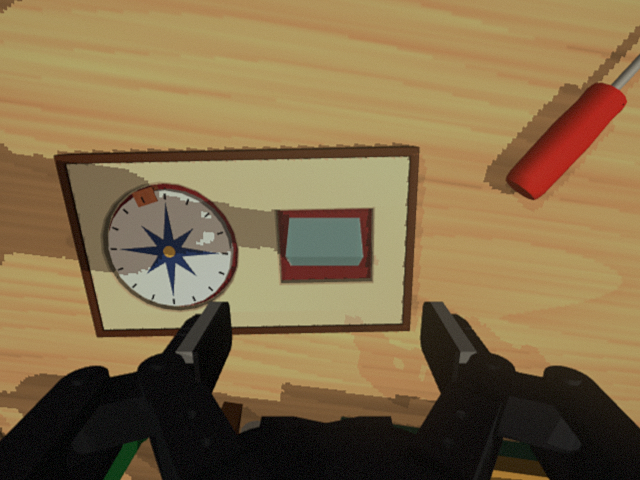

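The prism lies flat in the recess at (325,242) and the dial is untouched. Now the dividers go back.

Request:
{"method": "send_rows", "body": {
  "targets": [
    {"dx": -5, "dy": 25, "dz": -25, "rx": 0, "ry": 0, "rz": 7, "claw": 1},
    {"dx": -10, "dy": 55, "dz": -50, "rx": 0, "ry": 0, "rz": 14, "claw": 1},
    {"dx": -15, "dy": 85, "dz": -75, "rx": 0, "ry": 0, "rz": 21, "claw": 1},
    {"dx": -20, "dy": 115, "dz": -100, "rx": 0, "ry": 0, "rz": 28, "claw": 1},
    {"dx": -25, "dy": 145, "dz": -120, "rx": 0, "ry": 0, "rz": 35, "claw": 1},
    {"dx": -30, "dy": 175, "dz": -134, "rx": 0, "ry": 0, "rz": 42, "claw": 1},
    {"dx": -35, "dy": 205, "dz": -134, "rx": 0, "ry": 0, "rz": 49, "claw": 1},
    {"dx": -40, "dy": 235, "dz": -134, "rx": 0, "ry": 0, "rz": 56, "claw": 1},
    {"dx": -45, "dy": 265, "dz": -134, "rx": 0, "ry": 0, "rz": 63, "claw": 1},
    {"dx": -50, "dy": 295, "dz": -134, "rx": 0, "ry": 0, "rz": 70, "claw": 1}
  ]
}}

```text
clock: 28.43
ee_pos: [0.4186, 0.1224, 0.2571]
tool_rot: [[-0.532, 0.847, -0.0], [0.847, 0.532, -0.0], [0.0, -0.0, -1.0]]
force: [0.3, -1.8, 1.2]
gripper_width: 0.0854
grasp_force: 0.0
```

```bash
python3 -c "
from h import *
go((.4201,.1812,.24,89))"
```

```text
at [0.4186 0.1224 0.2571] phi 122.14 t 28.43 w 0.0854 gf 0.0 q [  7.   6. -26.  58.  -0.  64.]
[49.  32.5 17.1] [-2.000e-02  0.000e+00  3.314e+01]
```

Request:
{"method": "send_rows", "body": {
  "targets": [
    {"dx": 12, "dy": 8, "dz": 4, "rx": 0, "ry": 0, "rz": 7, "claw": 1},
    {"dx": 30, "dy": 20, "dz": 8, "rx": 0, "ry": 0, "rz": 14, "claw": 1},
    {"dx": 44, "dy": 29, "dz": 12, "rx": 0, "ry": 0, "rz": 21, "claw": 1},
    {"dx": 49, "dy": 32, "dz": 17, "rx": 0, "ry": 0, "rz": 27, "claw": 1},
    {"dx": 49, "dy": 32, "dz": 17, "rx": 0, "ry": 0, "rz": 30, "claw": 1},
    {"dx": 49, "dy": 32, "dz": 17, "rx": 0, "ry": 0, "rz": 30, "claw": 1},
    {"dx": 49, "dy": 32, "dz": 17, "rx": 0, "ry": 0, "rz": 30, "claw": 1},
    {"dx": 49, "dy": 32, "dz": 17, "rx": 0, "ry": 0, "rz": 30, "claw": 1},
    {"dx": 49, "dy": 32, "dz": 17, "rx": 0, "ry": 0, "rz": 30, "claw": 1},
    {"dx": 49, "dy": 32, "dz": 17, "rx": 0, "ry": 0, "rz": 30, "claw": 1}
  ]
}}

```text
clock: 29.27
ee_pos: [0.4198, 0.1792, 0.2407]
tool_rot: [[-0.043, 0.999, 0.0], [0.999, 0.043, 0.0], [0.0, 0.0, -1.0]]
force: [1.2, -0.2, -0.0]
gripper_width: 0.0854
grasp_force: 0.0
```

```bash
python3 - <<'E'
from h import *
c,_=snap('w9')
for l in ['lamp_center','barometer_center','dividers_center']: print(l,[(round(d['score'],2),np.round(d['bbox']).tolist()) for d in finder.recognise('wrist',l)[:2]])
print("exp handle",proj(c,(.42,.182,.16)).round(),"lamp top",proj(c,(.42,.367,.154)).round())
go((.4201,.1812,.15,89))
E
```

```text
lamp_center [(0.86, [334.0, 18.0, 75.0, 30.0])]
barometer_center [(0.78, [327.0, 96.0, 80.0, 136.0])]
dividers_center [(0.76, [328.0, 219.0, 71.0, 96.0])]
exp handle [326. 255.] lamp top [ 343. -118.]
at [0.4198 0.1793 0.2407] phi 92.45 t 29.47 w 0.0854 gf 0.0 q [ 14.   9. -25.  56.   0. 101.]
[ 1.9  0.4 90.7] [ 0.01 -0.    3.45]
```

View pics/w9.png

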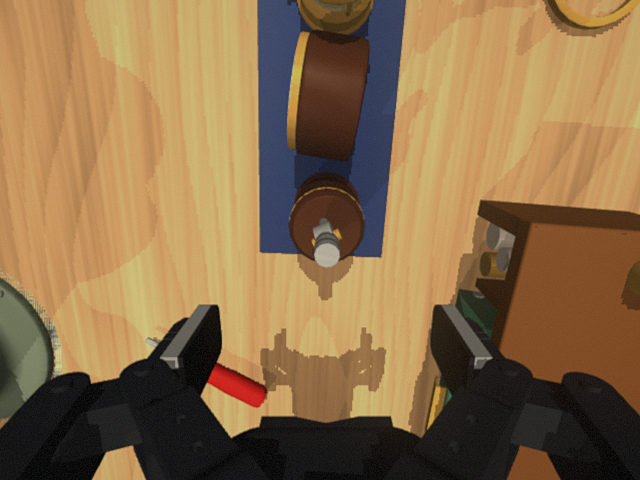

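The handle is at (327,255), as expected, so I'll descend, grip and lift.

Request:
{"method": "send_rows", "body": {
  "targets": [
    {"dx": 2, "dy": 0, "dz": 15, "rx": 0, "ry": 0, "rz": 3.5, "claw": 1},
    {"dx": 2, "dy": 0, "dz": 35, "rx": 0, "ry": 0, "rz": 3.5, "claw": 1},
    {"dx": 2, "dy": 0, "dz": 55, "rx": 0, "ry": 0, "rz": 3.5, "claw": 0.9},
    {"dx": 2, "dy": 0, "dz": 71, "rx": 0, "ry": 0, "rz": 3.5, "claw": 0.8},
    {"dx": 2, "dy": 0, "dz": 83, "rx": 0, "ry": 0, "rz": 3.5, "claw": 0.7},
    {"dx": 2, "dy": 0, "dz": 89, "rx": 0, "ry": 0, "rz": 3.5, "claw": 0.6},
    {"dx": 2, "dy": 0, "dz": 91, "rx": 0, "ry": 0, "rz": 3.5, "claw": 0.5},
    {"dx": 2, "dy": 0, "dz": 91, "rx": 0, "ry": 0, "rz": 3.5, "claw": 0.4},
    {"dx": 2, "dy": 0, "dz": 91, "rx": 0, "ry": 0, "rz": 3.5, "claw": 0.3},
    {"dx": 2, "dy": 0, "dz": 91, "rx": 0, "ry": 0, "rz": 3.5, "claw": 0.2}
  ],
  "newtons": 40
}}

```text
clock: 30.3
ee_pos: [0.4203, 0.1816, 0.1504]
tool_rot: [[0.018, 1.0, 0.002], [1.0, -0.018, 0.0], [0.0, 0.001, -1.0]]
force: [0.3, -0.0, -0.4]
gripper_width: 0.0171
grasp_force: 0.0
```

Request:
{"method": "send_rows", "body": {
  "targets": [
    {"dx": 0, "dy": 0, "dz": 0, "rx": 0, "ry": 0, "rz": 0, "claw": 0},
    {"dx": 0, "dy": 0, "dz": 0, "rx": 0, "ry": 0, "rz": 0, "claw": 0},
    {"dx": 0, "dy": 0, "dz": 0, "rx": 0, "ry": 0, "rz": 0, "claw": 0},
    {"dx": 0, "dy": 0, "dz": 0, "rx": 0, "ry": 0, "rz": 0, "claw": 0},
    {"dx": 0, "dy": 0, "dz": 0, "rx": 0, "ry": 0, "rz": 0, "claw": 0},
    {"dx": 0, "dy": 0, "dz": -10, "rx": 0, "ry": 0, "rz": 0, "claw": 0},
    {"dx": 0, "dy": 0, "dz": -30, "rx": 0, "ry": 0, "rz": 0, "claw": 0},
    {"dx": 0, "dy": 0, "dz": -55, "rx": 0, "ry": 0, "rz": 0, "claw": 0},
    {"dx": -10, "dy": 0, "dz": -85, "rx": 0, "ry": 0, "rz": 0, "claw": 0},
    {"dx": -30, "dy": 4, "dz": -115, "rx": 0, "ry": 0, "rz": 0, "claw": 0}
  ]
}}

```text
clock: 31.13
ee_pos: [0.4216, 0.1522, 0.2651]
tool_rot: [[0.015, 1.0, -0.002], [1.0, -0.015, 0.001], [0.001, -0.002, -1.0]]
force: [0.9, -0.6, -2.8]
gripper_width: 0.0149
grasp_force: 39.3
```

```bash
python3 - <<'E'
from h import *
go((.47,-.1208,.296,89),(.6106,-.1208,.296,89),(.6106,-.1208,.261,89))
E
```

```text
at [0.4216 0.1522 0.2651] phi 89.14 t 31.13 w 0.0149 gf 39.3 q [ 10.   7. -23.  59.   0. 101.]
[-272.2   52.4  -31.2] [-0.14 -0.04  0.14]
[-270.1  193.   -31.5] [-0.14 -0.04  0.14]
[-270.1  193.1    3.5] [-0.14 -0.04  0.14]
```

Request:
{"method": "send_rows", "body": {
  "targets": [
    {"dx": -25, "dy": 2, "dz": -15, "rx": 0, "ry": 0, "rz": 0, "claw": 0},
    {"dx": -58, "dy": 6, "dz": -28, "rx": 0, "ry": 0, "rz": 0, "claw": 0},
    {"dx": -92, "dy": 12, "dz": -34, "rx": 0, "ry": 0, "rz": 0, "claw": 0},
    {"dx": -126, "dy": 20, "dz": -34, "rx": 0, "ry": 0, "rz": 0, "claw": 0},
    {"dx": -160, "dy": 32, "dz": -34, "rx": 0, "ry": 0, "rz": 0, "claw": 0},
    {"dx": -190, "dy": 50, "dz": -34, "rx": 0, "ry": 0, "rz": 0, "claw": 0},
    {"dx": -218, "dy": 70, "dz": -34, "rx": 0, "ry": 0, "rz": 0, "claw": 0},
    {"dx": -242, "dy": 93, "dz": -34, "rx": 0, "ry": 0, "rz": 0, "claw": 0},
    {"dx": -258, "dy": 118, "dz": -34, "rx": 0, "ry": 0, "rz": 0, "claw": 0},
    {"dx": -268, "dy": 143, "dz": -34, "rx": 0, "ry": 0, "rz": 0, "claw": 0}
  ]
}}

```text
clock: 31.97
ee_pos: [0.5616, -0.1215, 0.2979]
tool_rot: [[0.021, 1.0, -0.001], [1.0, -0.021, -0.0], [-0.0, -0.001, -1.0]]
force: [-0.5, 0.3, -2.5]
gripper_width: 0.0148
grasp_force: 39.3
```

```bash
python3 - <<'E'
from h import *
go((.6106,-.1208,.261,89))
E
```

```text
at [ 0.5616 -0.1215  0.2979] phi 88.81 t 31.97 w 0.0148 gf 39.3 q [-20.  20.  -2.  68.  -0.  72.]
[ 1.8 49.  36.9] [-0.07  0.02 -0.19]
```

Request:
{"method": "send_rows", "body": {
  "targets": [
    {"dx": 0, "dy": 18, "dz": 0, "rx": 0, "ry": 0, "rz": 0, "claw": 0},
    {"dx": 0, "dy": 34, "dz": 0, "rx": 0, "ry": 0, "rz": 0, "claw": 0},
    {"dx": 0, "dy": 44, "dz": 4, "rx": 0, "ry": 0, "rz": 0, "claw": 0},
    {"dx": 0, "dy": 48, "dz": 12, "rx": 0, "ry": 0, "rz": 0, "claw": 0},
    {"dx": 0, "dy": 48, "dz": 21, "rx": 0, "ry": 0, "rz": 0, "claw": 0},
    {"dx": 0, "dy": 48, "dz": 28, "rx": 0, "ry": 0, "rz": 0, "claw": 0},
    {"dx": 0, "dy": 48, "dz": 33, "rx": 0, "ry": 0, "rz": 0, "claw": 0},
    {"dx": 0, "dy": 48, "dz": 35, "rx": 0, "ry": 0, "rz": 0, "claw": 0},
    {"dx": 0, "dy": 48, "dz": 36, "rx": 0, "ry": 0, "rz": 0, "claw": 0},
    {"dx": 0, "dy": 48, "dz": 36, "rx": 0, "ry": 0, "rz": 0, "claw": 0}
  ]
}}

```text
clock: 32.8
ee_pos: [0.6088, -0.12, 0.2628]
tool_rot: [[0.018, 1.0, 0.0], [1.0, -0.018, -0.0], [-0.0, 0.0, -1.0]]
force: [0.1, 0.3, -3.8]
gripper_width: 0.0148
grasp_force: 39.3
```

Request:
{"method": "send_rows", "body": {
  "targets": [
    {"dx": -1, "dy": 2, "dz": 0, "rx": 0, "ry": 0, "rz": 0, "claw": 0},
    {"dx": -1, "dy": 2, "dz": 1, "rx": 0, "ry": 0, "rz": 0, "claw": 0},
    {"dx": -1, "dy": 2, "dz": 2, "rx": 0, "ry": 0, "rz": 0, "claw": 0},
    {"dx": -1, "dy": 2, "dz": 2, "rx": 0, "ry": 0, "rz": 0, "claw": 0},
    {"dx": -1, "dy": 2, "dz": 2, "rx": 0, "ry": 0, "rz": 0, "claw": 0.2},
    {"dx": -1, "dy": 2, "dz": 2, "rx": 0, "ry": 0, "rz": 0, "claw": 0.4},
    {"dx": -1, "dy": 2, "dz": 2, "rx": 0, "ry": 0, "rz": 0, "claw": 0.6},
    {"dx": -1, "dy": 2, "dz": 2, "rx": 0, "ry": 0, "rz": 0, "claw": 0.6},
    {"dx": -1, "dy": 2, "dz": -15, "rx": 0, "ry": 0, "rz": 0, "claw": 0.7},
    {"dx": -1, "dy": 2, "dz": -45, "rx": 0, "ry": 0, "rz": 0, "claw": 1}
  ]
}}

```text
clock: 33.63
ee_pos: [0.6092, -0.1205, 0.3044]
tool_rot: [[0.018, 1.0, -0.007], [1.0, -0.018, 0.002], [0.002, -0.007, -1.0]]
force: [1.8, 0.3, -1.0]
gripper_width: 0.0702
grasp_force: 0.0
```

```bash
python3 - <<'E'
from h import *
go((.419,.275,.24,88),(.419,.275,.084,88))
E
```

```text
at [ 0.6092 -0.1205  0.3044] phi 88.96 t 33.63 w 0.0702 gf 0.0 q [-18.  25.   7.  72.   0.  73.]
[ 391.8 -196.9   66.7] [-0.41 -0.12  0.96]
[ 391.5 -195.8  222.7] [-0.41 -0.12  0.96]
```

Request:
{"method": "send_rows", "body": {
  "targets": [
    {"dx": 15, "dy": -8, "dz": -10, "rx": 0, "ry": 0, "rz": 0, "claw": 1},
    {"dx": 50, "dy": -25, "dz": -10, "rx": 0, "ry": 0, "rz": 0, "claw": 1},
    {"dx": 86, "dy": -43, "dz": -5, "rx": 0, "ry": 0, "rz": 0, "claw": 1},
    {"dx": 122, "dy": -61, "dz": 0, "rx": 0, "ry": 0, "rz": 0.5, "claw": 1},
    {"dx": 158, "dy": -79, "dz": 10, "rx": 0, "ry": 0, "rz": 1, "claw": 1},
    {"dx": 194, "dy": -97, "dz": 20, "rx": 0, "ry": 0, "rz": 1, "claw": 1},
    {"dx": 230, "dy": -115, "dz": 30, "rx": 0, "ry": 0, "rz": 1, "claw": 1},
    {"dx": 266, "dy": -133, "dz": 40, "rx": 0, "ry": 0, "rz": 1, "claw": 1},
    {"dx": 302, "dy": -151, "dz": 50, "rx": 0, "ry": 0, "rz": 1, "claw": 1},
    {"dx": 338, "dy": -169, "dz": 60, "rx": 0, "ry": 0, "rz": 1, "claw": 1}
  ]
}}

```text
clock: 34.47
ee_pos: [0.4465, 0.2217, 0.2473]
tool_rot: [[0.036, 0.999, 0.001], [0.999, -0.036, 0.0], [0.0, 0.001, -1.0]]
force: [1.4, 0.5, 1.2]
gripper_width: 0.0854
grasp_force: 0.0
```

```bash
python3 - <<'E'
from h import *
go((.419,.275,.084,88))
E
```

```text
at [0.4465 0.2217 0.2473] phi 87.96 t 34.47 w 0.0854 gf 0.0 q [ 18.  13. -19.  58.   0. 110.]
[ 52.2 -29.5 163.3] [ 0.03 -0.03 -0.04]
```

Request:
{"method": "send_rows", "body": {
  "targets": [
    {"dx": 25, "dy": -14, "dz": 10, "rx": 0, "ry": 0, "rz": 0, "claw": 1},
    {"dx": 45, "dy": -25, "dz": 25, "rx": 0, "ry": 0, "rz": 0, "claw": 1},
    {"dx": 52, "dy": -29, "dz": 48, "rx": 0, "ry": 0, "rz": 0, "claw": 1},
    {"dx": 52, "dy": -29, "dz": 74, "rx": 0, "ry": 0, "rz": 0, "claw": 1},
    {"dx": 52, "dy": -29, "dz": 100, "rx": 0, "ry": 0, "rz": 0, "claw": 1},
    {"dx": 52, "dy": -29, "dz": 124, "rx": 0, "ry": 0, "rz": 0, "claw": 1},
    {"dx": 52, "dy": -29, "dz": 143, "rx": 0, "ry": 0, "rz": 0, "claw": 1},
    {"dx": 52, "dy": -29, "dz": 156, "rx": 0, "ry": 0, "rz": 0, "claw": 1},
    {"dx": 52, "dy": -29, "dz": 162, "rx": 0, "ry": 0, "rz": 0, "claw": 1},
    {"dx": 52, "dy": -29, "dz": 162, "rx": 0, "ry": 0, "rz": 0, "claw": 1}
  ]
}}

```text
clock: 35.3
ee_pos: [0.4198, 0.2727, 0.0845]
tool_rot: [[0.035, 0.999, -0.002], [0.999, -0.035, -0.001], [-0.001, -0.002, -1.0]]
force: [-0.0, -0.5, 0.3]
gripper_width: 0.0854
grasp_force: 0.0
```

Request:
{"method": "send_rows", "body": {
  "targets": [
    {"dx": 0, "dy": 0, "dz": 0, "rx": 0, "ry": 0, "rz": 0, "claw": 0.8},
    {"dx": 0, "dy": 0, "dz": 0, "rx": 0, "ry": 0, "rz": 0, "claw": 0.7},
    {"dx": 0, "dy": 0, "dz": 0, "rx": 0, "ry": 0, "rz": 0, "claw": 0.6},
    {"dx": 0, "dy": 0, "dz": 0, "rx": 0, "ry": 0, "rz": 0, "claw": 0.5},
    {"dx": 0, "dy": 0, "dz": 0, "rx": 0, "ry": 0, "rz": 0, "claw": 0.4},
    {"dx": 0, "dy": 0, "dz": 0, "rx": 0, "ry": 0, "rz": 0, "claw": 0.4},
    {"dx": 0, "dy": 0, "dz": 0, "rx": 0, "ry": 0, "rz": 0, "claw": 0.4},
    {"dx": 0, "dy": 0, "dz": 0, "rx": 0, "ry": 0, "rz": 0, "claw": 0.4},
    {"dx": 0, "dy": 0, "dz": 0, "rx": 0, "ry": 0, "rz": 0, "claw": 0.4},
    {"dx": 0, "dy": 0, "dz": 0, "rx": 0, "ry": 0, "rz": 0, "claw": 0.4}
  ]
}}

```text
clock: 36.13
ee_pos: [0.4208, 0.2734, 0.0868]
tool_rot: [[0.035, 0.999, -0.0], [0.999, -0.035, 0.001], [0.001, -0.0, -1.0]]
force: [-5.0, 0.7, 5.7]
gripper_width: 0.051
grasp_force: 39.7
```

```bash
python3 - <<'E'
from h import *
go((.48,.068,.23,88),(.6225,.068,.23,88))
E
```

```text
at [0.4208 0.2734 0.0868] phi 87.97 t 36.13 w 0.051 gf 39.7 q [ 25.  24. -30.  36.   0. 117.]
[-203.    66.4 -143.5] [-0.01 -0.08 -0.03]
[-197.9  208.8 -143.5] [-0.01 -0.08 -0.03]
```

Request:
{"method": "send_rows", "body": {
  "targets": [
    {"dx": 0, "dy": 0, "dz": -10, "rx": 0, "ry": 0, "rz": 0, "claw": 0.4},
    {"dx": 0, "dy": 0, "dz": -28, "rx": 0, "ry": 0, "rz": 0, "claw": 0.4},
    {"dx": 0, "dy": 0, "dz": -52, "rx": 0, "ry": 0, "rz": 0, "claw": 0.4},
    {"dx": -5, "dy": 2, "dz": -80, "rx": 0, "ry": 0, "rz": 0, "claw": 0.4},
    {"dx": -20, "dy": 8, "dz": -108, "rx": 0, "ry": 0, "rz": 0, "claw": 0.4},
    {"dx": -45, "dy": 16, "dz": -130, "rx": 0, "ry": 0, "rz": 0, "claw": 0.4},
    {"dx": -78, "dy": 26, "dz": -145, "rx": 0, "ry": 0, "rz": 0, "claw": 0.4},
    {"dx": -112, "dy": 36, "dz": -148, "rx": 0, "ry": 0, "rz": 0, "claw": 0.4},
    {"dx": -145, "dy": 50, "dz": -148, "rx": 0, "ry": 0, "rz": 0, "claw": 0.4},
    {"dx": -172, "dy": 70, "dz": -148, "rx": 0, "ry": 0, "rz": 0, "claw": 0.4}
  ]
}}

```text
clock: 36.97
ee_pos: [0.4843, 0.0964, 0.235]
tool_rot: [[0.036, 0.999, 0.001], [0.999, -0.036, -0.001], [-0.001, 0.001, -1.0]]
force: [0.6, 0.0, -3.9]
gripper_width: 0.0509
grasp_force: 42.1
```

```bash
python3 - <<'E'
from h import *
go((.6225,.0665,.197,88))
E
```

```text
at [0.4843 0.0964 0.235 ] phi 87.95 t 36.97 w 0.0509 gf 42.1 q [  3.  13. -20.  56.  -0.  95.]
[-24.9 139.2  38.2] [ 0.04  0.05 -0.05]
```

Request:
{"method": "send_rows", "body": {
  "targets": [
    {"dx": -12, "dy": 22, "dz": 0, "rx": 0, "ry": 0, "rz": 0, "claw": 0.4},
    {"dx": -20, "dy": 46, "dz": 0, "rx": 0, "ry": 0, "rz": 0, "claw": 0.4},
    {"dx": -24, "dy": 72, "dz": 0, "rx": 0, "ry": 0, "rz": 0, "claw": 0.4},
    {"dx": -24, "dy": 96, "dz": 0, "rx": 0, "ry": 0, "rz": 0, "claw": 0.4},
    {"dx": -24, "dy": 116, "dz": 2, "rx": 0, "ry": 0, "rz": 0, "claw": 0.4},
    {"dx": -24, "dy": 130, "dz": 8, "rx": 0, "ry": 0, "rz": 0, "claw": 0.4},
    {"dx": -24, "dy": 137, "dz": 16, "rx": 0, "ry": 0, "rz": 0, "claw": 0.4},
    {"dx": -24, "dy": 139, "dz": 24, "rx": 0, "ry": 0, "rz": 0, "claw": 0.4},
    {"dx": -24, "dy": 139, "dz": 30, "rx": 0, "ry": 0, "rz": 0, "claw": 0.4},
    {"dx": -24, "dy": 139, "dz": 33, "rx": 0, "ry": 0, "rz": 0, "claw": 0.4}
  ]
}}

```text
clock: 37.8
ee_pos: [0.6212, 0.0697, 0.1991]
tool_rot: [[0.035, 0.999, -0.003], [0.999, -0.035, -0.0], [-0.0, -0.003, -1.0]]
force: [-0.6, 0.1, -3.3]
gripper_width: 0.0511
grasp_force: 41.4
```

```bash
python3 - <<'E'
from h import *
go((.6225,.0665,.197,88))
E
```

```text
at [0.6212 0.0697 0.1991] phi 87.97 t 37.8 w 0.0511 gf 41.4 q [-0. 29. -3. 58. -0. 92.]
[-3.2  1.4  2.1] [-0.19  0.01 -0.03]
```

Request:
{"method": "send_rows", "body": {
  "targets": [
    {"dx": -2, "dy": 1, "dz": 1, "rx": 0, "ry": 0, "rz": 0, "claw": 0.4},
    {"dx": -2, "dy": 1, "dz": 2, "rx": 0, "ry": 0, "rz": 0, "claw": 0.4},
    {"dx": -2, "dy": 1, "dz": 2.5, "rx": 0, "ry": 0, "rz": 0, "claw": 0.4},
    {"dx": -2, "dy": 1, "dz": 3, "rx": 0, "ry": 0, "rz": 0, "claw": 0.4},
    {"dx": -2, "dy": 1, "dz": 3, "rx": 0, "ry": 0, "rz": 0, "claw": 0.4},
    {"dx": -2, "dy": 1, "dz": 3, "rx": 0, "ry": 0, "rz": 0, "claw": 0.4},
    {"dx": -2, "dy": 1, "dz": 3, "rx": 0, "ry": 0, "rz": 0, "claw": 0.4},
    {"dx": -2, "dy": 1, "dz": 3, "rx": 0, "ry": 0, "rz": 0, "claw": 0.4},
    {"dx": -2, "dy": 1, "dz": 3, "rx": 0, "ry": 0, "rz": 0, "claw": 0.4},
    {"dx": -2, "dy": 1, "dz": 3, "rx": 0, "ry": 0, "rz": 0, "claw": 0.4}
  ]
}}

```text
clock: 38.63
ee_pos: [0.6241, 0.0673, 0.1981]
tool_rot: [[0.036, 0.999, 0.001], [0.999, -0.036, -0.001], [-0.001, 0.001, -1.0]]
force: [-1.7, -1.4, 1.1]
gripper_width: 0.0509
grasp_force: 41.6
```

Contact is made, so I'll release and go for the lamp.

Request:
{"method": "send_rows", "body": {
  "targets": [
    {"dx": 0, "dy": -1, "dz": 0.5, "rx": 0, "ry": 0, "rz": 0, "claw": 0.4},
    {"dx": 0, "dy": -1, "dz": 0.5, "rx": 0, "ry": 0, "rz": 0, "claw": 0.6},
    {"dx": 0, "dy": -1, "dz": 0.5, "rx": 0, "ry": 0, "rz": 0, "claw": 0.8},
    {"dx": 0, "dy": -1, "dz": 0.5, "rx": 0, "ry": 0, "rz": 0, "claw": 1},
    {"dx": 0, "dy": -1, "dz": 0.5, "rx": 0, "ry": 0, "rz": 0, "claw": 1},
    {"dx": 0, "dy": -1, "dz": 0.5, "rx": 0, "ry": 0, "rz": 0, "claw": 1},
    {"dx": 0, "dy": -1, "dz": -15, "rx": 0, "ry": 0, "rz": 0, "claw": 1},
    {"dx": 0, "dy": -1, "dz": -45, "rx": 0, "ry": 0, "rz": 0, "claw": 1},
    {"dx": 0, "dy": -5, "dz": -75, "rx": 0, "ry": 0, "rz": 0, "claw": 1},
    {"dx": 20, "dy": -18, "dz": -85, "rx": 0, "ry": 0, "rz": 0, "claw": 1}
  ]
}}

```text
clock: 39.47
ee_pos: [0.6096, 0.0859, 0.2866]
tool_rot: [[0.039, 0.999, 0.007], [0.999, -0.039, -0.001], [-0.001, 0.007, -1.0]]
force: [1.0, 0.6, 0.8]
gripper_width: 0.0852
grasp_force: 0.0
```

```bash
python3 - <<'E'
from h import *
go((.4195,.367,.22,89))
E
```

```text
at [0.6096 0.0859 0.2866] phi 87.74 t 39.47 w 0.0852 gf 0.0 q [ 1. 24.  3. 68. -0. 93.]
[ 273.5 -201.5   65. ] [ 0.38  0.06 -1.26]
```

Request:
{"method": "send_rows", "body": {
  "targets": [
    {"dx": 25, "dy": -18, "dz": 0, "rx": 0, "ry": 0, "rz": -0.5, "claw": 1},
    {"dx": 55, "dy": -40, "dz": 0, "rx": 0, "ry": 0, "rz": -1, "claw": 1},
    {"dx": 85, "dy": -62, "dz": 0, "rx": 0, "ry": 0, "rz": -1, "claw": 1},
    {"dx": 115, "dy": -84, "dz": 10, "rx": 0, "ry": 0, "rz": -1, "claw": 1},
    {"dx": 145, "dy": -106, "dz": 22, "rx": 0, "ry": 0, "rz": -1, "claw": 1},
    {"dx": 175, "dy": -128, "dz": 35, "rx": 0, "ry": 0, "rz": -1, "claw": 1},
    {"dx": 205, "dy": -150, "dz": 48, "rx": 0, "ry": 0, "rz": -1, "claw": 1},
    {"dx": 233, "dy": -171, "dz": 58, "rx": 0, "ry": 0, "rz": -1, "claw": 1},
    {"dx": 256, "dy": -189, "dz": 64, "rx": 0, "ry": 0, "rz": -1, "claw": 1},
    {"dx": 270, "dy": -199, "dz": 64, "rx": 0, "ry": 0, "rz": -1, "claw": 1}
  ]
}}

```text
clock: 40.3
ee_pos: [0.4143, 0.3669, 0.217]
tool_rot: [[0.015, 1.0, -0.003], [1.0, -0.015, -0.001], [-0.001, -0.003, -1.0]]
force: [-0.7, -0.1, 0.1]
gripper_width: 0.0854
grasp_force: 0.0
```

```bash
python3 - <<'E'
from h import *
c,im=snap('w10')
print([(round(d['score'],2),np.round(d['bbox']).tolist()) for d in finder.recognise('wrist','lamp_center')[:2]])
print("exp chimney top",proj(c,(.4195,.367,.154)).round(),"roof",proj(c,(.4195,.367,.095)).round())
# chimney bright circle centre
cv2.imwrite("pics/c10.png",cv2.resize(im[150:350,226:426],(600,600)))
go((.4195,.367,.136,89))
E
```

```text
[(0.89, [333.0, 236.0, 93.0, 116.0])]
exp chimney top [335. 270.] roof [333. 239.]
at [0.4153 0.3672 0.2181] phi 89.22 t 40.4 w 0.0855 gf 0.0 q [ 34.  20. -13.  57.   0. 125.]
[-0.1  4.3 82.1] [-0.07 -0.01  0.22]
```

View pics/c10.png

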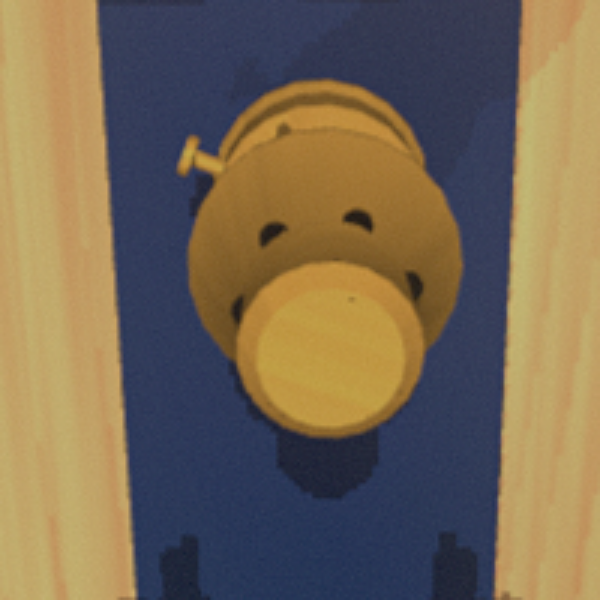

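The chimney top is at (336,270), as predicted.

Request:
{"method": "send_rows", "body": {
  "targets": [
    {"dx": 0, "dy": 3, "dz": 14, "rx": 0, "ry": 0, "rz": 0, "claw": 1},
    {"dx": 0, "dy": 4, "dz": 32, "rx": 0, "ry": 0, "rz": 0, "claw": 1},
    {"dx": 0, "dy": 4, "dz": 50, "rx": 0, "ry": 0, "rz": 0, "claw": 1},
    {"dx": 0, "dy": 4, "dz": 65, "rx": 0, "ry": 0, "rz": 0, "claw": 1},
    {"dx": 0, "dy": 4, "dz": 76, "rx": 0, "ry": 0, "rz": 0, "claw": 1},
    {"dx": 0, "dy": 4, "dz": 81, "rx": 0, "ry": 0, "rz": 0, "claw": 0.9},
    {"dx": 0, "dy": 4, "dz": 82, "rx": 0, "ry": 0, "rz": 0, "claw": 0.75},
    {"dx": 0, "dy": 4, "dz": 82, "rx": 0, "ry": 0, "rz": 0, "claw": 0.6},
    {"dx": 0, "dy": 4, "dz": 82, "rx": 0, "ry": 0, "rz": 0, "claw": 0.5},
    {"dx": 0, "dy": 4, "dz": 82, "rx": 0, "ry": 0, "rz": 0, "claw": 0.4}
  ]
}}

```text
clock: 41.23
ee_pos: [0.4218, 0.3654, 0.1377]
tool_rot: [[0.018, 1.0, 0.001], [1.0, -0.018, 0.001], [0.001, 0.001, -1.0]]
force: [-1.7, 0.1, 5.4]
gripper_width: 0.0352
grasp_force: 37.1
```

Request:
{"method": "send_rows", "body": {
  "targets": [
    {"dx": 0, "dy": 0, "dz": 0, "rx": 0, "ry": 0, "rz": 0, "claw": 0.2},
    {"dx": 0, "dy": 0, "dz": 0, "rx": 0, "ry": 0, "rz": 0, "claw": 0.2},
    {"dx": 0, "dy": 0, "dz": 0, "rx": 0, "ry": 0, "rz": 0, "claw": 0.2},
    {"dx": 0, "dy": 0, "dz": 0, "rx": 0, "ry": 0, "rz": 0, "claw": 0.2},
    {"dx": 0, "dy": 0, "dz": 0, "rx": 0, "ry": 0, "rz": 0, "claw": 0.2},
    {"dx": 0, "dy": 0, "dz": -10, "rx": 0, "ry": 0, "rz": 0, "claw": 0.2},
    {"dx": 0, "dy": 0, "dz": -30, "rx": 0, "ry": 0, "rz": 0, "claw": 0.2},
    {"dx": 0, "dy": 0, "dz": -58, "rx": 0, "ry": 0, "rz": 0, "claw": 0.2},
    {"dx": -10, "dy": 0, "dz": -88, "rx": 0, "ry": 0, "rz": 0, "claw": 0.2},
    {"dx": -30, "dy": 0, "dz": -118, "rx": 0, "ry": 0, "rz": 0, "claw": 0.2}
  ]
}}

```text
clock: 42.07
ee_pos: [0.4206, 0.3358, 0.2557]
tool_rot: [[0.016, 1.0, -0.0], [1.0, -0.016, 0.0], [0.0, -0.0, -1.0]]
force: [1.1, -0.8, -2.5]
gripper_width: 0.0351
grasp_force: 40.7
```

```bash
python3 - <<'E'
from h import *
go((.44,-.026,.285,89),(.615,-.026,.285,89),(.615,-.026,.248,89))
E
```

```text
at [0.4206 0.3358 0.2557] phi 89.1 t 42.07 w 0.0351 gf 40.7 q [ 31.  17. -12.  61.   0. 122.]
[-361.5   25.1  -29.4] [-0.02 -0.01  0.1 ]
[-358.7  200.   -29.5] [-0.02 -0.01  0.1 ]
[-358.7  200.     7.5] [-0.02 -0.01  0.1 ]
```

Request:
{"method": "send_rows", "body": {
  "targets": [
    {"dx": -28, "dy": 0, "dz": -16, "rx": 0, "ry": 0, "rz": 0, "claw": 0.2},
    {"dx": -62, "dy": 0, "dz": -28, "rx": 0, "ry": 0, "rz": 0, "claw": 0.2},
    {"dx": -98, "dy": 2, "dz": -34, "rx": 0, "ry": 0, "rz": 0, "claw": 0.2},
    {"dx": -134, "dy": 4, "dz": -34, "rx": 0, "ry": 0, "rz": 0, "claw": 0.2},
    {"dx": -170, "dy": 6, "dz": -34, "rx": 0, "ry": 0, "rz": 0, "claw": 0.2},
    {"dx": -206, "dy": 10, "dz": -34, "rx": 0, "ry": 0, "rz": 0, "claw": 0.2},
    {"dx": -242, "dy": 15, "dz": -34, "rx": 0, "ry": 0, "rz": 0, "claw": 0.2},
    {"dx": -278, "dy": 22, "dz": -34, "rx": 0, "ry": 0, "rz": 0, "claw": 0.2},
    {"dx": -312, "dy": 34, "dz": -34, "rx": 0, "ry": 0, "rz": 0, "claw": 0.2},
    {"dx": -340, "dy": 54, "dz": -34, "rx": 0, "ry": 0, "rz": 0, "claw": 0.2}
  ]
}}

```text
clock: 42.9
ee_pos: [0.4673, -0.0081, 0.2891]
tool_rot: [[0.019, 1.0, -0.001], [1.0, -0.019, -0.001], [-0.001, -0.001, -1.0]]
force: [-0.0, 1.5, -2.8]
gripper_width: 0.0349
grasp_force: 40.8
```

```bash
python3 - <<'E'
from h import *
go((.615,-.026,.285,89),(.615,-.026,.249,89))
E
```

```text
at [ 0.4673 -0.0081  0.2891] phi 88.89 t 42.9 w 0.0349 gf 40.8 q [-10.   8. -18.  63.  -0.  81.]
[-15.  148.1   3.9] [-0.06  0.04 -0.11]
[-15.  148.1  39.9] [-0.06  0.04 -0.11]
```

Request:
{"method": "send_rows", "body": {
  "targets": [
    {"dx": -12, "dy": 22, "dz": 0, "rx": 0, "ry": 0, "rz": 0, "claw": 0.2},
    {"dx": -17, "dy": 46, "dz": 0, "rx": 0, "ry": 0, "rz": 0, "claw": 0.2},
    {"dx": -17, "dy": 72, "dz": 0, "rx": 0, "ry": 0, "rz": 0, "claw": 0.2},
    {"dx": -17, "dy": 98, "dz": 0, "rx": 0, "ry": 0, "rz": 0, "claw": 0.2},
    {"dx": -17, "dy": 120, "dz": 0, "rx": 0, "ry": 0, "rz": 0, "claw": 0.2},
    {"dx": -17, "dy": 136, "dz": 4, "rx": 0, "ry": 0, "rz": 0, "claw": 0.2},
    {"dx": -17, "dy": 145, "dz": 11, "rx": 0, "ry": 0, "rz": 0, "claw": 0.2},
    {"dx": -17, "dy": 147, "dz": 20, "rx": 0, "ry": 0, "rz": 0, "claw": 0.2},
    {"dx": -17, "dy": 147, "dz": 28, "rx": 0, "ry": 0, "rz": 0, "claw": 0.2},
    {"dx": -17, "dy": 147, "dz": 33, "rx": 0, "ry": 0, "rz": 0, "claw": 0.2}
  ]
}}

```text
clock: 43.73
ee_pos: [0.6136, -0.0253, 0.2537]
tool_rot: [[0.018, 1.0, -0.004], [1.0, -0.018, 0.0], [0.0, -0.004, -1.0]]
force: [0.3, 0.0, -3.3]
gripper_width: 0.0349
grasp_force: 40.8
```

Request:
{"method": "send_rows", "body": {
  "targets": [
    {"dx": 0, "dy": 0, "dz": 2, "rx": 0, "ry": 0, "rz": 0, "claw": 0.2},
    {"dx": 0, "dy": 0, "dz": 4, "rx": 0, "ry": 0, "rz": 0, "claw": 0.2},
    {"dx": 0, "dy": 0, "dz": 5, "rx": 0, "ry": 0, "rz": 0, "claw": 0.2},
    {"dx": 0, "dy": 0, "dz": 5, "rx": 0, "ry": 0, "rz": 0, "claw": 0.2},
    {"dx": 0, "dy": 0, "dz": 5, "rx": 0, "ry": 0, "rz": 0, "claw": 0.2},
    {"dx": 0, "dy": 0, "dz": 5, "rx": 0, "ry": 0, "rz": 0, "claw": 0.2},
    {"dx": 0, "dy": 0, "dz": 5, "rx": 0, "ry": 0, "rz": 0, "claw": 0.2},
    {"dx": 0, "dy": 0, "dz": 5, "rx": 0, "ry": 0, "rz": 0, "claw": 0.2},
    {"dx": 0, "dy": 0, "dz": 5, "rx": 0, "ry": 0, "rz": 0, "claw": 0.2},
    {"dx": 0, "dy": 0, "dz": 5, "rx": 0, "ry": 0, "rz": 0, "claw": 0.2}
  ]
}}

```text
clock: 44.57
ee_pos: [0.6154, -0.0255, 0.2507]
tool_rot: [[0.018, 1.0, 0.0], [1.0, -0.018, -0.0], [-0.0, 0.0, -1.0]]
force: [0.0, 0.3, -3.7]
gripper_width: 0.0344
grasp_force: 40.8
```

Request:
{"method": "send_rows", "body": {
  "targets": [
    {"dx": 0, "dy": 0, "dz": 1, "rx": 0, "ry": 0, "rz": 0, "claw": 0.2},
    {"dx": 0, "dy": 0, "dz": 2, "rx": 0, "ry": 0, "rz": 0, "claw": 0.2},
    {"dx": 0, "dy": 0, "dz": 2, "rx": 0, "ry": 0, "rz": 0, "claw": 0.2},
    {"dx": 0, "dy": 0, "dz": 2, "rx": 0, "ry": 0, "rz": 0, "claw": 0.5},
    {"dx": 0, "dy": 0, "dz": 2, "rx": 0, "ry": 0, "rz": 0, "claw": 0.7},
    {"dx": 0, "dy": 0, "dz": 2, "rx": 0, "ry": 0, "rz": 0, "claw": 1},
    {"dx": 0, "dy": 0, "dz": 2, "rx": 0, "ry": 0, "rz": 0, "claw": 1},
    {"dx": 0, "dy": 0, "dz": 2, "rx": 0, "ry": 0, "rz": 0, "claw": 1},
    {"dx": 0, "dy": 0, "dz": -20, "rx": 0, "ry": 0, "rz": 0, "claw": 1},
    {"dx": 0, "dy": 0, "dz": -55, "rx": 0, "ry": 0, "rz": 0, "claw": 1}
  ]
}}

```text
clock: 45.4
ee_pos: [0.6133, -0.0252, 0.3024]
tool_rot: [[0.018, 1.0, -0.008], [1.0, -0.018, 0.001], [0.001, -0.008, -1.0]]
force: [0.9, 1.1, 0.4]
gripper_width: 0.0861
grasp_force: 0.0
```

Request:
{"method": "send_rows", "body": {
  "targets": [
    {"dx": 0, "dy": 0, "dz": -30, "rx": 0, "ry": 0, "rz": 0, "claw": 1},
    {"dx": 0, "dy": 0, "dz": -60, "rx": 0, "ry": 0, "rz": 0, "claw": 1},
    {"dx": -15, "dy": 0, "dz": -90, "rx": 0, "ry": 0, "rz": 0, "claw": 1},
    {"dx": -35, "dy": 0, "dz": -112, "rx": 0, "ry": 0, "rz": 0, "claw": 1},
    {"dx": -55, "dy": -1, "dz": -114, "rx": 0, "ry": 0, "rz": 0, "claw": 1},
    {"dx": -70, "dy": -2, "dz": -114, "rx": 0, "ry": 0, "rz": 0, "claw": 1},
    {"dx": -75, "dy": -2, "dz": -114, "rx": 0, "ry": 0, "rz": 0, "claw": 1},
    {"dx": -75, "dy": -2, "dz": -114, "rx": 0, "ry": 0, "rz": 0, "claw": 1},
    {"dx": -75, "dy": -2, "dz": -114, "rx": 0, "ry": 0, "rz": 0, "claw": 1},
    {"dx": -75, "dy": -2, "dz": -114, "rx": 0, "ry": 0, "rz": 0, "claw": 1}
  ]
}}

```text
clock: 46.23
ee_pos: [0.6118, -0.0996, 0.4187]
tool_rot: [[0.017, 1.0, -0.002], [1.0, -0.017, 0.001], [0.001, -0.002, -1.0]]
force: [-0.5, 0.3, -0.4]
gripper_width: 0.0857
grasp_force: 0.0
```

```bash
python3 - <<'E'
from h import *
snap('w11'); go()
for l in ['lamp_center','barometer_center','dividers_center','loupe','weight','dial','prism_center']: print(l,[(round(d['score'],2),np.round(d['bbox']).tolist()) for d in finder.recognise('wrist',l)[:3]])
c=load('w11'); b=load('w2')
for p in [(.615,-.0258,.265),(.611,-.1215,.271),(.647,.024,.171),(.593,.025,.171)]: print(p,"exp now",proj(c,p).round(1))
E
```

```text
at [ 0.6119 -0.0995  0.4189] phi 89.02 t 46.28 w 0.0852 gf 0.0 q [-16.  25.  23.  88.   0.  75.]
lamp_center [(0.65, [327.0, 129.0, 75.0, 74.0])]
barometer_center [(0.63, [334.0, 41.0, 64.0, 77.0])]
dividers_center [(0.76, [308.0, 341.0, 47.0, 76.0]), (0.73, [327.0, 226.0, 56.0, 77.0]), (0.66, [495.0, 136.0, 89.0, 49.0])]
loupe [(0.7, [351.0, 286.0, 27.0, 38.0]), (0.66, [331.0, 42.0, 62.0, 79.0])]
weight []
dial [(0.81, [216.0, 294.0, 54.0, 51.0])]
prism_center [(0.58, [198.0, 238.0, 27.0, 31.0])]
(0.615, -0.0258, 0.265) exp now [328.5 132.3]
(0.611, -0.1215, 0.271) exp now [325.3 256.2]
(0.647, 0.024, 0.171) exp now [360.7  76.4]
(0.593, 0.025, 0.171) exp now [304.1  76.4]
```

View pics/w11.png

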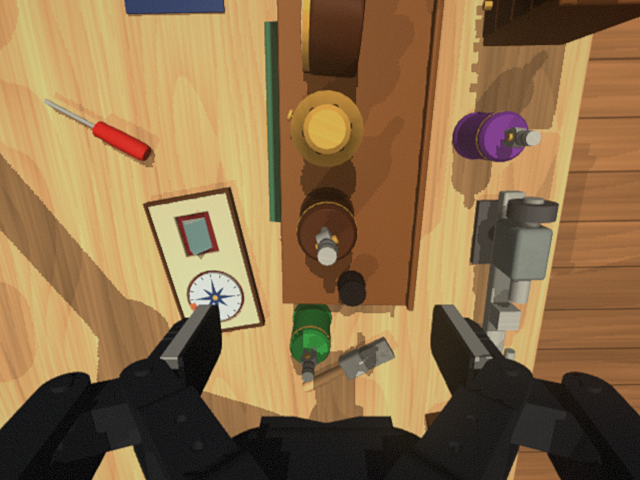

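Everything is back within about 3 px (2–3 mm) of its first view: the lamp at (327,129), the dividers' handle at (327,254), the barometer at (334,41) and the prism in the recess at (198,236). Handing in.

```bash
python3 -c "
from workcell import r
print(r.close_job())"
```

```text
the job is handed in; nothing more can be done
None
```

The job is handed in (no verdict was returned): the prism lies in the tray recess, and the lamp, barometer and dividers stand on the shelf within about 3 mm of where they started, by the last wrist-camera view.

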